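# Close down the carving bench

## Robot

A 6-joint arm with a two-finger parallel gripper is mounted at the origin on the work surface. World frame = base frame: x ahead of the robot, y to its left, z up, the work surface at z = 0. Lengths are in m, angles in degrees, forces in N, time in s.
With the tool pointing down it reaches from about 0.375 to 0.9 m from the base axis. Payload 3.1 kg.
Tool frame: the origin (TCP) lies midway between the tips of the shut fingers; the grasp point (between the pads) lies 19 mm behind it (bot.hold_point_z is the distance from the TCP to the grasp point, in m); z points along the fingers, y is the line along which they close (so a half turn about z gives the same grasp; the last joint's range is limited). The gripper opens to 87 mm and grips with 3 to 60 N. Pads are 19 mm wide; open, the fingers measure 117 mm over their backs; the gripper's body (75 mm by 190 mm) begins 51 mm behind the grasp point.
Start: joints at [55.434, 30.224, 82.088, -0, 67.689, -10.227], TCP at [0.258, 0.569, 0.223] pointing down, gripper open.
Joint ranges: [-176.69, 176.69], [-43.24, 126.21], [12.49, 139.97], [-82, 262], [0, 151.66], [-163.58, 163.58]. Speed limits (degrees/s): [159.86, 159.86, 180, 180, 180, 180].

## Interface

Orientations are given as a 3x3 rotation matrix whose columns are the frame's x, y, z axes.
In Python, from rig import read_state, optics, order, bot gives the robot as it stands.
- The arm moves only by the tool drive_tool, never from a script. Its argument "steps" is a list of rows, each a list of 7 numbers: the finger opening in mm, from 0 to 87, then the shift along the tool's x, y, z normalised to -1 to 1, where 1 is 0.12 m, then the turn, a rotation vector about the tool's x, y, z normalised to -1 to 1, where 1 is 1.5 rad. In form: [[jaw, tx, ty, tz, ax, ay, az], ...]. A call has 1 to 8 rows; each row is the pose to reach, as a shift and turn from the pose commanded when the call began, along the tool's axes at that moment; what a row does not reach only later rows make up. A row lasts 1/10 s, in which the tool goes at most 50 mm and 8.59 degrees, less where a joint would pass 70% of its speed; a pose out of reach is approached as far as the arm can. A call with a number of a shift or a turn outside -1 to 1 is refused whole. A call with a gripper value outside its range is refused whole. The fingers move at their own pace and stop on an object; the grip force is fixed at half the most. Time passes only in rows, so rows that repeat a pose let the fingers close. It gives the time, the measured TCP pose, the force, the opening and the grip force at its end, in the units of the state.
- read_state(): the state, without advancing time (a new reading comes with each control period).
- optics.capture(name): name is "scene" or "top" or "wrist"; returns a dict with "color" (480x640x3 uint8, blue, green, red), "range_z" (480x640 float32, m along the optical axis (not along the pixel's ray), 0 where there is no reading), "fx", "fy", "cx", "cy" (pixels), "rvec" (rotation vector, rad) and "tvec" (3), from world to camera coordinates, as OpenCV has them. Camera axes: x right, y down, z forward; pixel columns grow to the right and rows downward; lengths in m; the calibration is good to about 2 mm. A picture is of the moment at which its call begins.
- order.hand_in(): hands the job in; it is judged then, once.
The state is a dict: "time_s": time; "joint_positions": joint angles; "qvel": joint speeds; "tau": joint torques, N m; "position": TCP position; "tcp_rot": TCP orientation; "force": force on the tool from outside, world axes, zero at the start; "moment": the same for the moment, N m; "opening": opening from 0.0 (shut) to 1.0 (fully open); "grasp_force": force on a finger pad.
Only numpy, scipy, OpenCV 4.12 (cv2) and the standard library are available. Lean on these libraries where they do the work, as an engineer would, in place of code of your own. Each camera call takes 0.05 s, during which the arm holds its last target. There are 200 camera calls.

## Task

Close down the carving bench for the night. First switch off every outlet on the power box that has a round carving-tool plug in it, by pushing its toggle back towards the plug; the switches of the square charger adapters and of the capped outlet must stay as they are. Then gather all the foam offcuts into the dustpan, carry it to the scrap bin, push the sprung flap open with the dustpan's lip and tip the offcuts in through it, let the flap close, and lay the dustpan flat on its mat again as it lay before, without shoving the other things about.

Things in the scene. Friction and masses are not known exactly. Their poses are not given: they have to be found in the camera images.
- powerbox: fixed aluminium power box 150 (x) x 270 (y) x 50 high; origin: centre of underside; x from its front (near the robot) to its back, y along the rows. On top, 6 toggle switches at x -45, y -100, -60, -20, 20, 60, 100; behind each at x +35, same y, its outlet: three hold round plugs, two rectangular charger adapters (52 x 33 x 42 high), one a flat white cap. A 35 high cable duct along its back
- sw0 (a joint): toggle switch 0, for the outlet at y = -100 of the power box: steel bat 10 thick, 30 long from its pivot at the box's top face, swings along the box's x. rad: 0 upright, -0.35 leaning to the front of the box (on; all start so), +0.35 leaning back to the plugs (off). Stays where left; about 1.5 N at its tip moves it (3 N half way up)
- sw1 (a joint): toggle switch 1, for the outlet at y = -60 of the power box: steel bat 10 thick, 30 long from its pivot at the box's top face, swings along the box's x. rad: 0 upright, -0.35 leaning to the front of the box (on; all start so), +0.35 leaning back to the plugs (off). Stays where left; about 1.5 N at its tip moves it (3 N half way up)
- sw2 (a joint): toggle switch 2, for the outlet at y = -20 of the power box: steel bat 10 thick, 30 long from its pivot at the box's top face, swings along the box's x. rad: 0 upright, -0.35 leaning to the front of the box (on; all start so), +0.35 leaning back to the plugs (off). Stays where left; about 1.5 N at its tip moves it (3 N half way up)
- sw3 (a joint): toggle switch 3, for the outlet at y = 20 of the power box: steel bat 10 thick, 30 long from its pivot at the box's top face, swings along the box's x. rad: 0 upright, -0.35 leaning to the front of the box (on; all start so), +0.35 leaning back to the plugs (off). Stays where left; about 1.5 N at its tip moves it (3 N half way up)
- sw4 (a joint): toggle switch 4, for the outlet at y = 60 of the power box: steel bat 10 thick, 30 long from its pivot at the box's top face, swings along the box's x. rad: 0 upright, -0.35 leaning to the front of the box (on; all start so), +0.35 leaning back to the plugs (off). Stays where left; about 1.5 N at its tip moves it (3 N half way up)
- sw5 (a joint): toggle switch 5, for the outlet at y = 100 of the power box: steel bat 10 thick, 30 long from its pivot at the box's top face, swings along the box's x. rad: 0 upright, -0.35 leaning to the front of the box (on; all start so), +0.35 leaning back to the plugs (off). Stays where left; about 1.5 N at its tip moves it (3 N half way up)
- plug_a: fixed round black plug of a carving tool, 32 across, 36 high, standing in one of the outlets, lead to the back; origin: centre of its underside
- plug_b: fixed round black plug of a carving tool, 32 across, 36 high, standing in one of the outlets, lead to the back; origin: centre of its underside
- plug_c: fixed round black plug of a carving tool, 32 across, 36 high, standing in one of the outlets, lead to the back; origin: centre of its underside
- offcut_a: loose offcut of pale pink carving foam, about 18 g: block 50 x 36 x 30 (x, y, z in mm); origin at the centre of its underside; None if it is absent
- offcut_b: loose offcut of pale pink carving foam, about 18 g: flat slab 58 x 40 x 22 (x, y, z in mm); origin at the centre of its underside; None if it is absent
- offcut_c: loose offcut of pale pink carving foam, about 18 g: stepped piece 54 x 36, 30 high over its -x half and 16 high over the rest (x, y, z in mm); origin at the centre of its underside; None if it is absent
- offcut_d: loose offcut of pale pink carving foam, about 18 g: block 46 x 34 x 26 with a narrower nib (10 long, 22 wide, 26 high) on its +x end (x, y, z in mm); origin at the centre of its underside; None if it is absent
- offcut_e: loose offcut of pale pink carving foam, about 18 g: small block 40 x 32 x 32 (x, y, z in mm); origin at the centre of its underside; None if it is absent
- pan: loose steel dustpan, 0.24 kg: floor 140 (x) x 170 (y), 3 thick, origin at the centre of its underside; open at the +x end (lip at x = 70), side walls 34 high, rear wall 40 high at x = -70, all 4 thick. Black straight handle 20 wide (y), 22 high, from x = -70 back to x = -180, its middle line at z = 36: hold it close behind the rear wall, about x = -100
- mat: fixed black rubber mat 290 (x) x 200 (y) x 4 thick, the dustpan's place; origin: centre of its underside. At the start the dustpan lies flat on it, its origin at about x = 55, y = 0 of the mat, its lip to the mat's +x
- bin: fixed white scrap bin 200 (x) x 270 (y) x 190 high; origin: centre of underside; x from its front, where one pours from, to its back. Opening in its top from x -83 to x 45, 234 wide, closed by the flap; behind it at x 52 a splash guard up to 260 high, and beside it cheeks at y +-121 up to 240 high from x -28 to 52
- flap (a joint): the bin's steel flap, 118 long, 224 wide, hinged along the opening's front edge (bin x = -83, z = 188), free edge at the back: 0 = shut, level with the bin's top; grows as it is pressed down into the bin, to 1.25 rad; a spring shuts it (about 1.6 N at the free edge starts it, 3.5 N there at 1 rad); the offcuts' weight does not open it
- mixing_cup: bystander: white plastic mixing cup, 84 across, 85 high, upright; origin at the centre of its underside
- primer_jar: bystander: jar with a black cap, 72 across, 110 high, upright; origin at the centre of its underside
- tape_roll: bystander: roll of tape, 90 across, 24 high, lying flat; origin at the centre of its underside
- sanding_block: bystander: cork sanding block 95 x 55 x 35; origin at the centre of its underside
- flower: bystander: white carved flower of five petals, 160 across, 44 high; origin at the centre of its underside
Mind the look-alikes: they are no part of the job. Leave any black or brown look-alike of the offcut_c alone.

How it is judged (in metres and radians):
On the way, in this order (a step that is already met when the one before it is completed fails the run):
1. the switches of all outlets with a round carving-tool plug are off ((y of plug_a in the frame of powerbox below -0.115 m or y of plug_a in the frame of powerbox above -0.085 m or value of joint sw0 above 0.2 rad) and (y of plug_a in the frame of powerbox below -0.075 m or y of plug_a in the frame of powerbox above -0.045 m or value of joint sw1 above 0.2 rad) and (y of plug_a in the frame of powerbox below -0.035 m or y of plug_a in the frame of powerbox above -0.005 m or value of joint sw2 above 0.2 rad) and (y of plug_a in the frame of powerbox below 0.005 m or y of plug_a in the frame of powerbox above 0.035 m or value of joint sw3 above 0.2 rad) and (y of plug_a in the frame of powerbox below 0.045 m or y of plug_a in the frame of powerbox above 0.075 m or value of joint sw4 above 0.2 rad) and (y of plug_a in the frame of powerbox below 0.085 m or y of plug_a in the frame of powerbox above 0.115 m or value of joint sw5 above 0.2 rad) and (y of plug_b in the frame of powerbox below -0.115 m or y of plug_b in the frame of powerbox above -0.085 m or value of joint sw0 above 0.2 rad) and (y of plug_b in the frame of powerbox below -0.075 m or y of plug_b in the frame of powerbox above -0.045 m or value of joint sw1 above 0.2 rad) and (y of plug_b in the frame of powerbox below -0.035 m or y of plug_b in the frame of powerbox above -0.005 m or value of joint sw2 above 0.2 rad) and (y of plug_b in the frame of powerbox below 0.005 m or y of plug_b in the frame of powerbox above 0.035 m or value of joint sw3 above 0.2 rad) and (y of plug_b in the frame of powerbox below 0.045 m or y of plug_b in the frame of powerbox above 0.075 m or value of joint sw4 above 0.2 rad) and (y of plug_b in the frame of powerbox below 0.085 m or y of plug_b in the frame of powerbox above 0.115 m or value of joint sw5 above 0.2 rad) and (y of plug_c in the frame of powerbox below -0.115 m or y of plug_c in the frame of powerbox above -0.085 m or value of joint sw0 above 0.2 rad) and (y of plug_c in the frame of powerbox below -0.075 m or y of plug_c in the frame of powerbox above -0.045 m or value of joint sw1 above 0.2 rad) and (y of plug_c in the frame of powerbox below -0.035 m or y of plug_c in the frame of powerbox above -0.005 m or value of joint sw2 above 0.2 rad) and (y of plug_c in the frame of powerbox below 0.005 m or y of plug_c in the frame of powerbox above 0.035 m or value of joint sw3 above 0.2 rad) and (y of plug_c in the frame of powerbox below 0.045 m or y of plug_c in the frame of powerbox above 0.075 m or value of joint sw4 above 0.2 rad) and (y of plug_c in the frame of powerbox below 0.085 m or y of plug_c in the frame of powerbox above 0.115 m or value of joint sw5 above 0.2 rad)), for 0.2 s.
2. all offcuts lie in the dustpan together (x of offcut_a in the frame of pan between -0.075 and 0.07 m and y of offcut_a in the frame of pan between -0.085 and 0.085 m and z of offcut_a in the frame of pan between -0.01 and 0.07 m and x of offcut_b in the frame of pan between -0.075 and 0.07 m and y of offcut_b in the frame of pan between -0.085 and 0.085 m and z of offcut_b in the frame of pan between -0.01 and 0.07 m and x of offcut_c in the frame of pan between -0.075 and 0.07 m and y of offcut_c in the frame of pan between -0.085 and 0.085 m and z of offcut_c in the frame of pan between -0.01 and 0.07 m and x of offcut_d in the frame of pan between -0.075 and 0.07 m and y of offcut_d in the frame of pan between -0.085 and 0.085 m and z of offcut_d in the frame of pan between -0.01 and 0.07 m and x of offcut_e in the frame of pan between -0.075 and 0.07 m and y of offcut_e in the frame of pan between -0.085 and 0.085 m and z of offcut_e in the frame of pan between -0.01 and 0.07 m), for 0.2 s.
3. the dustpan pushes the bin's flap open (contact force between pan and flap above 0.3 N and value of joint flap above 0.35 rad), for 0.05 s.
4. all offcuts are in the bin and the flap has closed (x of offcut_a in the frame of bin between -0.1 and 0.1 m and y of offcut_a in the frame of bin between -0.135 and 0.135 m and z of offcut_a in the frame of bin between -0.01 and 0.16 m and x of offcut_b in the frame of bin between -0.1 and 0.1 m and y of offcut_b in the frame of bin between -0.135 and 0.135 m and z of offcut_b in the frame of bin between -0.01 and 0.16 m and x of offcut_c in the frame of bin between -0.1 and 0.1 m and y of offcut_c in the frame of bin between -0.135 and 0.135 m and z of offcut_c in the frame of bin between -0.01 and 0.16 m and x of offcut_d in the frame of bin between -0.1 and 0.1 m and y of offcut_d in the frame of bin between -0.135 and 0.135 m and z of offcut_d in the frame of bin between -0.01 and 0.16 m and x of offcut_e in the frame of bin between -0.1 and 0.1 m and y of offcut_e in the frame of bin between -0.135 and 0.135 m and z of offcut_e in the frame of bin between -0.01 and 0.16 m and value of joint flap below 0.1 rad), for 0.2 s.
At the end, for the whole second after the job is handed in: Switches at round plugs off (over 0.2 rad towards the plugs), all offcuts in the bin under the flap, flap shut (under 0.1 rad), dustpan flat, still and released on its mat, each way within 40 mm of origin at mat x = 55, y = 0 and within 0.35 rad of lying along the mat (all of step 1 and all of step 4 and x of pan in the frame of mat between 0.015 and 0.095 m and y of pan in the frame of mat between -0.04 and 0.04 m and angle between the x axis of pan and the x axis of mat, either way round below 0.35 rad and angle between pan's own z axis and vertical below 0.1 rad and z of pan in the frame of mat between -0.002 and 0.012 m and linear speed of pan below 0.02 m/s); the robot touches nothing.
It fails at once if a switch of a charger or of the capped outlet is moved (((y of plug_a in the frame of powerbox below -0.115 m or y of plug_a in the frame of powerbox above -0.085 m) and (y of plug_b in the frame of powerbox below -0.115 m or y of plug_b in the frame of powerbox above -0.085 m) and (y of plug_c in the frame of powerbox below -0.115 m or y of plug_c in the frame of powerbox above -0.085 m) and value of joint sw0 above -0.15 rad) or ((y of plug_a in the frame of powerbox below -0.075 m or y of plug_a in the frame of powerbox above -0.045 m) and (y of plug_b in the frame of powerbox below -0.075 m or y of plug_b in the frame of powerbox above -0.045 m) and (y of plug_c in the frame of powerbox below -0.075 m or y of plug_c in the frame of powerbox above -0.045 m) and value of joint sw1 above -0.15 rad) or ((y of plug_a in the frame of powerbox below -0.035 m or y of plug_a in the frame of powerbox above -0.005 m) and (y of plug_b in the frame of powerbox below -0.035 m or y of plug_b in the frame of powerbox above -0.005 m) and (y of plug_c in the frame of powerbox below -0.035 m or y of plug_c in the frame of powerbox above -0.005 m) and value of joint sw2 above -0.15 rad) or ((y of plug_a in the frame of powerbox below 0.005 m or y of plug_a in the frame of powerbox above 0.035 m) and (y of plug_b in the frame of powerbox below 0.005 m or y of plug_b in the frame of powerbox above 0.035 m) and (y of plug_c in the frame of powerbox below 0.005 m or y of plug_c in the frame of powerbox above 0.035 m) and value of joint sw3 above -0.15 rad) or ((y of plug_a in the frame of powerbox below 0.045 m or y of plug_a in the frame of powerbox above 0.075 m) and (y of plug_b in the frame of powerbox below 0.045 m or y of plug_b in the frame of powerbox above 0.075 m) and (y of plug_c in the frame of powerbox below 0.045 m or y of plug_c in the frame of powerbox above 0.075 m) and value of joint sw4 above -0.15 rad) or ((y of plug_a in the frame of powerbox below 0.085 m or y of plug_a in the frame of powerbox above 0.115 m) and (y of plug_b in the frame of powerbox below 0.085 m or y of plug_b in the frame of powerbox above 0.115 m) and (y of plug_c in the frame of powerbox below 0.085 m or y of plug_c in the frame of powerbox above 0.115 m) and value of joint sw5 above -0.15 rad)).
It fails at once if a bystander is pushed away or knocked over (more than 30 mm) (distance of any of mixing_cup, primer_jar, tape_roll, sanding_block, flower from where it was at the start of the episode above 0.03 m).
Of offcut_a, offcut_b, offcut_c, offcut_d, offcut_e only 3 to 5 are there at a start; the rules pass over those that are not, and their reading is None.
At some moment in a run one of offcut_a, offcut_b, offcut_c, offcut_d, offcut_e may be knocked a few centimetres aside while the robot is not near it.
It also fails if it takes over 210 s, if anything falls off the work surface, if the arm or the gripper's body presses on something with over 40 N, if the wrist force passes 120 N, or if a joint passes its speed limit or range.

## Working session

There is one attempt and no reset: what is moved stays moved. The work goes in short steps, Python scripts to look and compute and a tool call to move; the robot and the scene stay as the last step left them, time stands still between calls to the robot, and variables do not carry over. Pictures are saved under pics/ and viewed, at most 14 in all, crops included, and the job is handed in when it is done.

Besides the shell and the picture viewer there is one more tool, called after "Request:" as name([rows], argument=value, ...), one row to a line, values as JSON. drive_tool: Moves the arm, as the interface text tells. Scaled input: -1 to 1 covers 0.12 m each way for a shift and 1.5 rad each way for a turn. Its arguments: {"type":"object","properties":{"steps":{"type":"array"}},"required":["steps"]}

```bash
ls; mkdir -p pics
cat > h.py <<'E'
import numpy as np, cv2
from scipy.spatial.transform import Rotation as R
from rig import read_state, optics, order, bot
def cap(n,save=None):
    c=optics.capture(n)
    if save: cv2.imwrite('pics/'+save+'.png',c['color'])
    return c
def cloud(c):
    z=c['range_z'];v,u=np.mgrid[0:480,0:640]
    P=np.stack([(u-c['cx'])/c['fx']*z,(v-c['cy'])/c['fy']*z,z],-1)
    M=cv2.Rodrigues(np.array(c['rvec'],float))[0]
    W=(P-np.array(c['tvec']).reshape(3))@M
    W[z==0]=np.nan
    return W
E
python3 - <<'E'
from h import *
for n in('scene','top'):
    c=cap(n,n+'0'); np.savez('pics/'+n+'0.npz',W=cloud(c),col=c['color'])
    M=cv2.Rodrigues(np.array(c['rvec'],float))[0]; print(n,-M.T@np.array(c['tvec']).reshape(3),c['fx'])
s=read_state();print(s)
E
```

```text
pics
scene [ 1.04465477 -0.06223737  0.90966969] 433.7811729125431
top [ 0.3540669  -0.03920003  1.40467346] 599.4493432519462
{'time_s': 0.1, 'joint_positions': array([ 5.54346015e+01,  3.02719888e+01,  8.21515509e+01, -2.08714144e-03,
        6.76884119e+01, -1.02266365e+01]), 'qvel': array([ 0.07004409, -0.05453932, -0.11498101, -0.03910154, -0.00536728,
        0.04801155]), 'tau': array([-8.10281963e-04, -4.40986741e+01, -1.77151698e+01,  6.34250930e-02,
        5.34228596e-02, -5.91327921e-05]), 'position': array([0.25716697, 0.56889629, 0.22167327]), 'tcp_rot': array([[-9.11130212e-01,  4.12117179e-01, -1.08080042e-03],
       [ 4.12118477e-01,  9.11128811e-01, -1.62813520e-03],
       [ 3.13765913e-04, -1.92886099e-03, -9.99998091e-01]]), 'force': array([ 0.40566356,  0.46501069, -0.34322341]), 'moment': array([0.00320545, 0.01487893, 0.04118517]), 'grasp_force': 0.0, 'opening': 1.00037706706318}
```

View pics/top0.png

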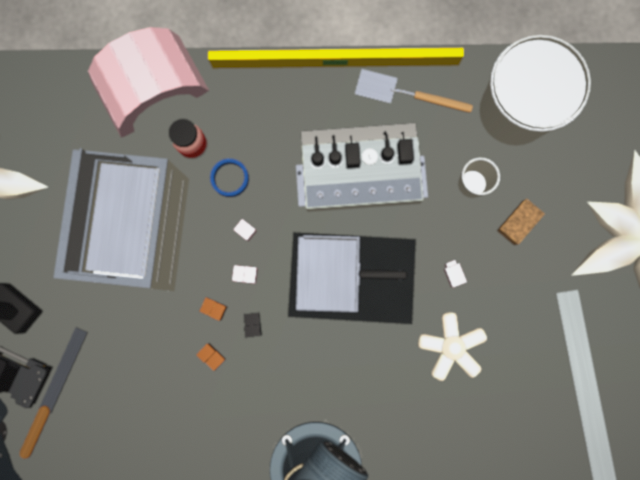

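View pics/scene0.png

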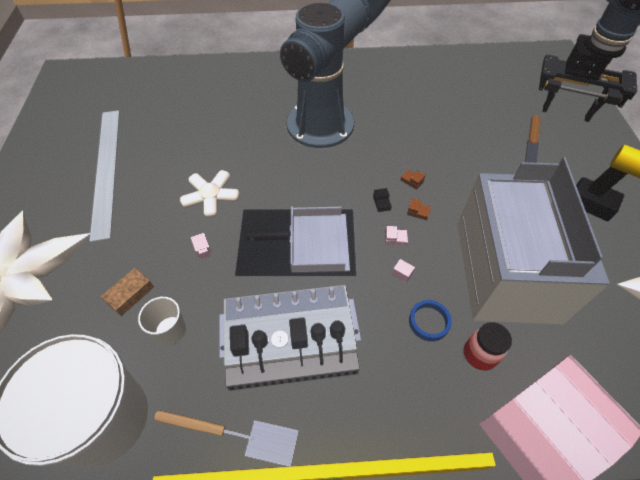

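The top view shows the box with plugs, from y=+100 down: round (317,158), round (335,157), square (352,155), cap (370,156), round (388,153), square (405,152). So sw5, sw4 and sw1 have to go off.

There are three pale pink offcuts at (245,230), (245,273) and (456,273). The look-alikes are brown at (213,308) and (211,357), black at (252,325), and a big pink arch at (148,75). I leave all of those alone.

Run:
```python
from h import *
d=np.load('pics/top0.npz');W=d['W'];col=d['col']
hsv=cv2.cvtColor(col,cv2.COLOR_BGR2HSV)
def rect(m,name):
    p=W[m];p=p[~np.isnan(p[:,0])]
    r=cv2.minAreaRect((p[:,:2]*1000).astype(np.float32)); print(name,len(p),np.round(r[0],1),np.round(r[1],1),round(r[2],1),'z',np.round(np.percentile(p[:,2],[5,50,95]),3))
def box(x0,y0,x1,y1):
    m=np.zeros((480,640),bool);m[y0:y1,x0:x1]=1;return m
z=np.nan_to_num(W[...,2])
for n,b in dict(o1=(228,212,262,246),o2=(225,258,264,290),o3=(438,255,474,293)).items(): 
    rect(box(*b)&(z>.012),n)
    rect(box(*b)&(z>.024),n+'hi')
# rest
rect(box(280,222,425,335)&(z>.02),'panwalls+handle')
rect(box(280,222,358,335)&(z>.02),'panwalls')
rect(box(362,260,410,290)&(z>.03),'handle')
V=hsv[...,2]
rect(box(284,225,420,330)&(V<40)&(z<.02),'mat')
rect(box(290,118,435,215)&(z>.045)&(z<.055),'boxtop')
rect(box(305,183,418,203)&(z>.058),'bats')
for i,u in enumerate((320,338,356,373,390,408)):
    m=box(u-8,180,u+8,206)&(z>.06);p=W[m];print(i,len(p),p.mean(0) if len(p) else '')
for n,u,v in(('r',317,158),('r',335,157),('s',352,155),('c',370,156),('r',388,153),('s',405,152)): print(n,W[v,u])
rect(box(50,140,195,295)&(z>.175)&(z<.2),'bintop')
rect(box(50,140,195,295)&(z>.175),'binall')
rect(box(50,140,195,295)&(z>.25),'binguard')
rect(box(50,140,195,295)&(z>.22)&(z<.245),'cheeks')
img=np.hstack([cv2.resize(col[210:295,225:475],None,fx=3,fy=3,interpolation=cv2.INTER_CUBIC)]);i2=cv2.resize(col[120:212,290:430],(750,300*1),interpolation=cv2.INTER_CUBIC)
cv2.imwrite('pics/crop1.png',np.vstack([img,i2]))
```

```text
o1 255 [544.4 162.4] [40.7 31.9] 51.2 z [0.024 0.031 0.036]
o1hi 242 [544.4 162.4] [40.7 31.9] 51.2 z [0.027 0.032 0.036]
o2 354 [441.7 163.1] [54.4 36.4] 82.9 z [0.014 0.025 0.034]
o2hi 180 [440.  149.3] [26.5 36.2] 83.0 z [0.026 0.03  0.035]
o3 372 [ 441.3 -321.7] [55.7 36. ] 20.0 z [0.019 0.026 0.031]
o3hi 294 [ 441.4 -321.9] [55.7 34.5] 20.0 z [0.024 0.027 0.031]
panwalls+handle 859 [ 425.1 -114.2] [313.5 188.7] 77.9 z [0.03  0.046 0.054]
panwalls 351 [442.  -34.7] [126.6 170.2] 88.2 z [0.026 0.039 0.046]
handle 408 [ 437.5 -157.1] [100.3  20.8] 87.8 z [0.043 0.051 0.055]
mat 54 [ 415.7 -150.8] [ 85.5 103.8] 57.9 z [0.    0.004 0.008]
boxtop 5285 [ 685.3 -109.7] [176.6 270. ] 3.7 z [0.046 0.051 0.054]
bats 160 [ 618.9 -101.2] [ 34.1 234.3] 1.4 z [0.058 0.076 0.083]
0 21 [ 0.61375597 -0.0136177   0.07681655]
1 22 [ 0.61600983 -0.05482752  0.07691648]
2 20 [ 0.61820467 -0.09330439  0.07721747]
3 21 [ 0.62180899 -0.13328158  0.07543713]
4 23 [ 0.62452663 -0.17292727  0.07632958]
5 24 [ 0.62639934 -0.21309202  0.0766679 ]
r [ 0.69583436 -0.00742728  0.08800734]
r [ 0.69864173 -0.04786597  0.08467347]
s [ 0.70067019 -0.0858288   0.09311808]
c [ 0.70859451 -0.12864456  0.05282868]
r [ 0.70601725 -0.16675699  0.0875188 ]
s [ 0.7080997  -0.20490017  0.08703191]
bintop 9916 [549.4 415.5] [205.  271.3] 83.8 z [0.186 0.19  0.195]
binall 12105 [549.4 415.5] [205.  271.3] 83.8 z [0.186 0.191 0.248]
binguard 538 [554.5 466.8] [  8.5 244.8] 83.5 z [0.251 0.258 0.263]
cheeks 900 [550.4 427.1] [ 83.2 246.8] 83.8 z [0.222 0.235 0.244]
```

View pics/crop1.png

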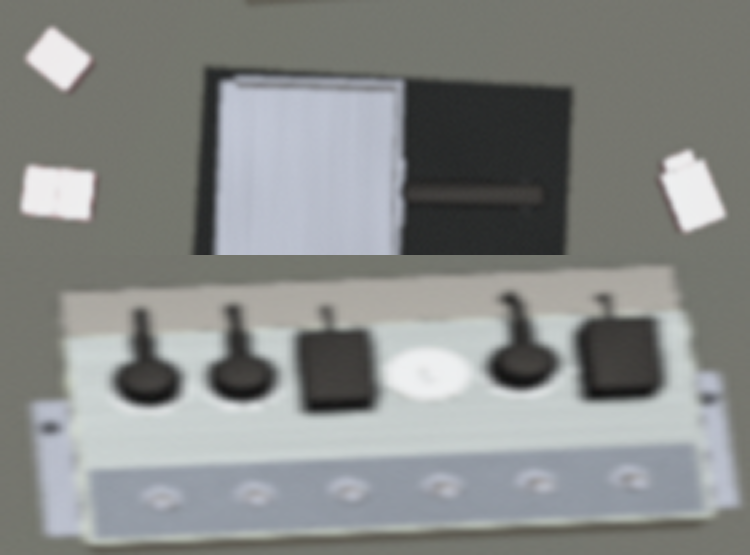

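The crop shows which pieces are there. The nearly square block (58,60) is e, the stepped piece (58,193) is c and the block with a nib (692,190) is d. Plug order is confirmed as round, round, square, cap, round, square. Next I check the IK helpers and refine the box pose.

Run:
```python
from h import *
print([a for a in dir(bot) if a[0]!='_'], bot.hold_point_z)
d=np.load('pics/top0.npz');W=d['W'];z=np.nan_to_num(W[...,2])
a=np.deg2rad(3.6);X=np.array([np.cos(a),np.sin(a)]);Y=np.array([-X[1],X[0]])
m=np.zeros(z.shape,bool);m[118:215,303:422]=1
p=W[m&(z>.045)&(z<.055)];bx=p[:,:2]@X;by=p[:,:2]@Y
print('front',np.percentile(bx,[0.5,1,2,5]))
for s in np.arange(.58,.63,.004): print(round(s,3),((bx>s)&(bx<s+.004)).sum(),end=' ')
p=W[m&(z>.08)];bx=p[:,:2]@X;by=p[:,:2]@Y;print('duct',bx.max(),by.min(),by.max())
p=W[m&(z>.045)];by=p[:,:2]@Y;print('y',np.percentile(by,[.5,1,99,99.5]))
b=np.array([[.6138,-.0136],[.616,-.0548],[.6182,-.0933],[.6218,-.1333],[.6245,-.1729],[.6264,-.2131]]);print(b@X,b@Y)
```

```text
['PlanningError', 'hold_point_z'] 0.0187
front [0.5896894  0.59021724 0.59134338 0.59465667]
0.58 0 0.584 0 0.588 141 0.592 177 0.596 182 0.6 185 0.604 175 0.608 160 0.612 147 0.616 129 0.62 144 0.624 163 0.628 181 duct 0.7379930353965537 -0.26880794257755797 -0.03964880239563151
y [-0.28494773 -0.28320192 -0.02066469 -0.0192433 ]
[0.61173485 0.61134354 0.61112177 0.61220304 0.61241121 0.61178328] [-0.05211398 -0.09337082 -0.13193299 -0.17208011 -0.2117715  -0.25201148]
```

Request:
drive_tool([
  [0,0,0,0,0,0,0.1],
  [0,0,0,0,0,0,0.2],
  [0,0,0,0,0,0,0.3],
  [0,0,0,0,0,0,0.4],
  [0,0,0,0,0,0,0.5],
  [0,0,0,0,0,0,0.6],
  [0,0,0,0,0,0,0.7],
  [0,0,0,0,0,0,0.722],
])

```text
time_s: 0.9
position: [0.2573, 0.5691, 0.2219]
tcp_rot: [[-0.06, 0.998, -0.001], [0.998, 0.06, -0.001], [-0.001, -0.001, -1.0]]
force: [0.3, 0.1, 0.3]
opening: 0.357
grasp_force: 0.0
```

Request:
drive_tool([
  [0,-1,0.47,0,0,0,0],
  [0,-1,0.47,0,0,0,0],
  [0,-1,0.47,0,0,0,0],
  [0,-1,0.47,0,0,0,0],
])

```text
time_s: 1.3
position: [0.3226, 0.4497, 0.2221]
tcp_rot: [[-0.059, 0.998, -0.001], [0.998, 0.059, -0.003], [-0.003, -0.001, -1.0]]
force: [-0.3, 0.6, 0.6]
opening: 0.033
grasp_force: 0.0
```

Request:
drive_tool([
  [0,-1,0.47,0,0,0,0],
  [0,-1,0.47,0,0,0,0],
  [0,-1,0.47,0,0,0,0],
  [0,-1,0.47,0,0,0,0],
])

```text
time_s: 1.7
position: [0.3868, 0.3348, 0.2224]
tcp_rot: [[-0.059, 0.998, 0.0], [0.998, 0.059, -0.001], [-0.001, 0.0, -1.0]]
force: [-0.2, -0.1, 0.1]
opening: 0.009
grasp_force: 0.0
```

Request:
drive_tool([
  [0,-1,0.47,0,0,0,0],
  [0,-1,0.47,0,0,0,0],
  [0,-1,0.47,0,0,0,0],
  [0,-1,0.47,0,0,0,0],
])

```text
time_s: 2.1
position: [0.4513, 0.2194, 0.2226]
tcp_rot: [[-0.059, 0.998, 0.002], [0.998, 0.059, 0.0], [-0.0, 0.002, -1.0]]
force: [0.3, 0.5, 0.2]
opening: 0.005
grasp_force: 0.0
```

Request:
drive_tool([
  [0,-1,0.47,0,0,0,0],
  [0,-1,0.47,0,0,0,0],
  [0,-1,0.47,0,0,0,0],
  [0,-1,0.47,0,0,0,0],
])

```text
time_s: 2.5
position: [0.5156, 0.1034, 0.2225]
tcp_rot: [[-0.06, 0.998, 0.002], [0.998, 0.06, -0.0], [-0.0, 0.002, -1.0]]
force: [-0.2, -0.3, -0.3]
opening: 0.008
grasp_force: 0.0
```

Request:
drive_tool([
  [0,-1,0.47,0,0,0,0],
  [0,-1,0.47,0,0,0,0],
  [0,-1,0.47,0,0,0,0],
  [0,-1,0.47,0,0,0,0],
  [0,-1,0.47,0,0,0,0],
])

```text
time_s: 3.0
position: [0.5763, -0.0097, 0.222]
tcp_rot: [[-0.063, 0.998, -0.002], [0.998, 0.063, 0.002], [0.002, -0.002, -1.0]]
force: [-0.1, -0.1, 0.1]
opening: 0.005
grasp_force: 0.0
```

```bash
cat >> h.py <<'E'
def rel(p,Rt=None,off=0,pr=True):
    "normalised shift/turn from present pose to TCP p and rotation Rt"
    s=read_state();A=np.array(s['tcp_rot']);t=A.T@(np.array(p)-s['position'])/.12
    r=np.zeros(3) if Rt is None else R.from_matrix(A.T@Rt).as_rotvec()/1.5
    if pr: print('pos',np.round(s['position'],4),'shift',np.round(t,3),'turn',np.round(r,3))
    return t,r
a=np.deg2rad(3.6);BX=np.array([np.cos(a),np.sin(a),0]);BY=np.array([-BX[1],BX[0],0])
def box(bx,by,z): return BX*bx+BY*by+[0,0,z]
def down(h):
    "tool down, tool y heading h deg"
    h=np.deg2rad(h);y=np.array([np.cos(h),np.sin(h),0]);z=np.array([0,0,-1.]);return np.column_stack([np.cross(y,z),y,z])
E
python3 - <<'E'
from h import *
rel(box(.575,-.052,.068),down(3.6))
rel(box(.575,-.052,.068),down(-176.4))
c=cap('wrist','w1');W=cloud(c);z=W[...,2];m=(z>.068)&(z<.085);p=W[m];bx=p@BX;by=p@BY
for i,y in enumerate((-.252,-.212,-.172,-.132,-.092,-.052)):
    k=(abs(by-y)<.009)&(bx<.635)&(bx>.58); print(i,k.sum(),bx[k].mean() if k.any() else 0,by[k].mean() if k.any() else 0, np.nanmax(p[k][:,2]) if k.any() else 0)
print(np.round(optics.capture('wrist')['tvec'],3))
E
```

```text
pos [ 0.5763 -0.0097  0.222 ] shift [-0.054  0.006  1.283] turn [-0.001 -0.001  0.   ]
pos [ 0.5763 -0.0097  0.222 ] shift [-0.054  0.006  1.283] turn [ 2.000e-03 -2.000e-03 -2.094e+00]
0 0 0 0 0
1 0 0 0 0
2 0 0 0 0
3 0 0 0 0
4 0 0 0 0
5 152 0.610314087961084 -0.05037358405710967 0.0820501420888727
[-0.573 -0.073  0.379]
```

View pics/w1.png

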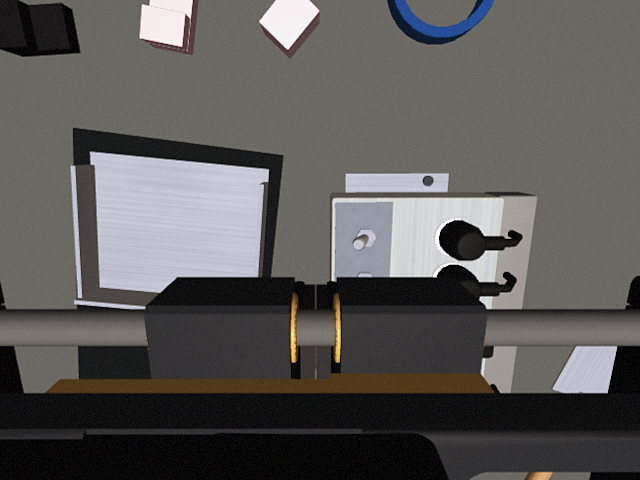

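The wrist view shows the sw5 bat at (362,240) with the round plugs at (462,238) and (458,280) behind it. It agrees with my estimate, so I lower and push.

Request:
drive_tool([
  [0,-0.04,0,0.4,0,0,0],
  [0,-0.04,0,0.8,0,0,0],
  [0,-0.04,0,1,0,0,0],
  [0,-0.04,0,1,0,0,0],
])

```text
time_s: 3.5
position: [0.5732, -0.0137, 0.0991]
tcp_rot: [[-0.065, 0.998, -0.009], [0.998, 0.065, 0.002], [0.003, -0.009, -1.0]]
force: [-0.5, 0.7, 0.7]
opening: 0.004
grasp_force: 0.0
```

Request:
drive_tool([
  [0,0,0,0.28,0,0,0],
  [0,0,0,0.28,0,0,0],
  [0,0,0.08,0.28,0,0,0],
  [0,0,0.13,0.28,0,0,0],
  [0,0,0.18,0.28,0,0,0],
  [0,0,0.22,0.28,0,0,0],
  [0,0,0.24,0.28,0,0,0],
  [0,0,0.25,0.28,0,0,0],
])

```text
time_s: 4.3
position: [0.6071, -0.0145, 0.0693]
tcp_rot: [[-0.063, 0.998, -0.0], [0.998, 0.063, -0.0], [-0.0, -0.0, -1.0]]
force: [-2.1, -0.2, 1.6]
opening: 0.009
grasp_force: 1.1
```

```bash
cat > sw.py <<'E'
from h import *
s=read_state();p=np.array(s['position']);print('bx,by,z',p@BX,p@BY,p[2],np.round(s['force'],1))
for n in('top','scene'):
    W=cloud(optics.capture(n));z=W[...,2];q=W[(z>.07)&(z<.086)];bx=q@BX;by=q@BY
    for i,y in enumerate((-.252,-.212,-.172,-.132,-.092,-.052)):
        k=(abs(by-y)<.008)&(bx<.642)&(bx>.595); print(n,i,k.sum(),np.round(np.median(bx[k]),4) if k.any() else '')
E
python3 sw.py
```

```text
bx,by,z 0.604983582344933 -0.05263386865538748 0.06925136654132168 [-2.1 -0.2  1.6]
top 0 20 0.6108
top 1 21 0.6104
top 2 17 0.6107
top 3 19 0.61
top 4 0 
top 5 0 
scene 0 29 0.6135
scene 1 30 0.6131
scene 2 29 0.6134
scene 3 28 0.6122
scene 4 26 0.6123
scene 5 23 0.6145
```

Request:
drive_tool([
  [0,0,0.01,0,0,0,0],
  [0,0,0.02,0,0,0,0],
  [0,0,0.03,0,0,0,0],
  [0,0,0.03,0,0,0,0],
])

```text
time_s: 4.8
position: [0.6108, -0.0143, 0.0689]
tcp_rot: [[-0.063, 0.998, 0.0], [0.998, 0.063, 0.0], [0.0, 0.0, -1.0]]
force: [-2.3, -0.5, 0.3]
opening: 0.002
grasp_force: 0.9
```

Request:
drive_tool([
  [0,0,-0.28,0,0,0,0],
  [0,0,-0.28,0,0,0,0],
  [0,-0.33,-0.28,0,0,0,0],
  [0,-0.33,-0.28,0,0,0,0],
  [0,-0.33,-0.28,0,0,0,0],
])

```text
time_s: 5.3
position: [0.5808, -0.0569, 0.0691]
tcp_rot: [[-0.061, 0.998, 0.002], [0.998, 0.061, -0.0], [-0.0, 0.002, -1.0]]
force: [-0.2, 0.1, -0.5]
opening: 0.006
grasp_force: 0.0
```

```bash
python3 sw.py | grep -v -E "[0-3] "
python3 sw.py
```

```text
bx,by,z 0.5752680105913808 -0.09190299529465937 0.06886011269604432 [-0.1  0.5  0.5]
top 0 21 0.6101
top 1 21 0.6111
top 2 5 0.6091
top 3 0 
top 4 0 
top 5 0 
scene 0 26 0.6122
scene 1 29 0.613
scene 2 27 0.6128
scene 3 21 0.6123
scene 4 0 
scene 5 1 0.6271
```

Request:
drive_tool([
  [0,0,0.08,0,0,0,0],
  [0,0,0.13,0,0,0,0],
  [0,0,0.18,0,0,0,0],
  [0,0,0.22,0,0,0,0],
  [0,0,0.25,0,0,0,0],
  [0,0,0.28,0,0,0,0],
  [0,0,0.29,0,0,0,0],
])

```text
time_s: 6.2
position: [0.6144, -0.0536, 0.0689]
tcp_rot: [[-0.063, 0.998, -0.0], [0.998, 0.063, 0.0], [0.0, -0.0, -1.0]]
force: [-1.9, 0.4, 0.6]
opening: 0.002
grasp_force: 1.2
```

Request:
drive_tool([
  [0,0,-0.3,0,0,0,0],
  [0,0,-0.3,0,0,0,0],
  [0,-1,-0.3,0,0,0,0],
  [0,-1,-0.3,0,0,0,0],
  [0,-1,-0.3,0,0,0,0],
  [0,-1,-0.3,0,0,0,0],
])

```text
time_s: 6.8
position: [0.5877, -0.1798, 0.0693]
tcp_rot: [[-0.058, 0.998, 0.004], [0.998, 0.058, -0.002], [-0.002, 0.004, -1.0]]
force: [0.2, 0.6, -0.4]
opening: 0.004
grasp_force: 0.0
```

```bash
python3 sw.py
```

```text
bx,by,z 0.5752048661428116 -0.21637523110863288 0.06927151293233601 [ 0.2  0.6 -0.4]
top 0 0 
top 1 0 
top 2 0 
top 3 18 0.6105
top 4 20 0.6249
top 5 19 0.6229
scene 0 0 
scene 1 0 
scene 2 27 0.613
scene 3 26 0.6129
scene 4 18 0.626
scene 5 24 0.6263
```

Request:
drive_tool([
  [0,0,0.08,0,0,0,0],
  [0,0,0.13,0,0,0,0],
  [0,0,0.18,0,0,0,0],
  [0,0,0.22,0,0,0,0],
  [0,0,0.26,0,0,0,0],
  [0,0,0.29,0,0,0,0],
  [0,0,0.31,0,0,0,0],
  [0,0,0.33,0,0,0,0],
])

```text
time_s: 7.7
position: [0.6246, -0.1729, 0.0687]
tcp_rot: [[-0.063, 0.998, -0.002], [0.998, 0.063, 0.001], [0.001, -0.002, -1.0]]
force: [-6.2, 0.7, 2.5]
opening: 0.006
grasp_force: 3.1
```

Request:
drive_tool([
  [0,0,0.01,0,0,0,0],
  [0,0,0.01,0,0,0,0],
])

```text
time_s: 7.9
position: [0.6246, -0.1729, 0.0686]
tcp_rot: [[-0.063, 0.998, -0.005], [0.998, 0.063, 0.001], [0.001, -0.005, -1.0]]
force: [-5.7, 0.6, 3.3]
opening: 0.003
grasp_force: 3.1
```

Request:
drive_tool([
  [0,0,-0.34,0,0,0,0],
  [0,0,-0.34,0,0,0,0],
  [0,1,-0.34,0,0,0,0],
  [0,1,-0.34,0,0,0,0],
  [0,1,-0.34,0,0,0,0],
  [0,1,-0.34,0,0,0,0],
  [0,1,-0.34,0,0,0,0],
])

```text
time_s: 8.6
position: [0.5799, -0.0562, 0.0693]
tcp_rot: [[-0.064, 0.998, 0.003], [0.998, 0.064, -0.001], [-0.001, 0.003, -1.0]]
force: [-0.4, -1.1, 0.7]
opening: 0.0
grasp_force: 0.0
```

```bash
python3 sw.py
```

```text
bx,by,z 0.5752635145747178 -0.09251922063871103 0.06929342285081669 [-0.4 -1.1  0.7]
top 0 22 0.6107
top 1 21 0.6276
top 2 5 0.6097
top 3 0 
top 4 0 
top 5 0 
scene 0 28 0.6131
scene 1 21 0.6296
scene 2 26 0.6121
scene 3 17 0.6123
scene 4 1 0.6293
scene 5 2 0.6266
```

Request:
drive_tool([
  [0,0,0.15,0,0,0,0],
  [0,0,0.22,0,0,0,0],
  [0,0,0.26,0,0,0,0],
  [0,0,0.29,0,0,0,0],
  [0,0,0.31,0,0,0,0],
  [0,0,0.32,0,0,0,0],
  [0,0,0.32,0,0,0,0],
])

```text
time_s: 9.4
position: [0.6157, -0.0538, 0.0687]
tcp_rot: [[-0.063, 0.998, -0.002], [0.998, 0.063, -0.0], [0.0, -0.002, -1.0]]
force: [-1.8, -0.9, 0.3]
opening: 0.005
grasp_force: 1.0
```

Request:
drive_tool([
  [0,0,-0.32,0,0,0,0],
  [0,0,-0.32,0,0,0,0],
  [0,0.33,-0.32,0,0,0,0],
  [0,0.33,-0.32,0,0,0,0],
  [0,0.33,-0.1,0,0,0,0],
  [0,0.33,-0.06,0,0,0,0],
  [0,0.33,-0.02,0,0,0,0],
  [0,0.33,-0.005,0,0,0,0],
])

```text
time_s: 10.2
position: [0.6126, -0.0143, 0.0689]
tcp_rot: [[-0.063, 0.998, -0.002], [0.998, 0.063, 0.0], [0.0, -0.002, -1.0]]
force: [-2.6, 0.0, 2.1]
opening: 0.004
grasp_force: 1.4
```

Request:
drive_tool([
  [0,0,0,0,0,0,0],
  [0,0,-0.35,0,0,0,0],
  [0,0,-0.35,0,0,0,0],
  [0,0,-0.35,-0.6,0,0,0],
  [0,0,-0.6,-0.9,0,0,0],
  [0,0,-0.9,-0.9,0,0,0],
  [87,0.5,-1,-0.9,0,0,0],
  [87,1,-1,-0.9,0,0,0],
])

```text
time_s: 11.0
position: [0.4867, 0.0763, 0.1778]
tcp_rot: [[-0.057, 0.998, 0.001], [0.998, 0.057, 0.0], [0.0, 0.001, -1.0]]
force: [1.7, -0.0, -0.7]
opening: 0.114
grasp_force: 0.0
```

Request:
drive_tool([
  [87,0.6,0,0,0,0,0],
  [87,0.6,0,0,0,0,0],
  [87,0.6,0,0,0,0,0],
  [87,0.6,0,0,0,0,0],
])

```text
time_s: 11.4
position: [0.4835, 0.1491, 0.1769]
tcp_rot: [[-0.064, 0.998, 0.0], [0.998, 0.064, -0.0], [-0.0, 0.0, -1.0]]
force: [0.3, -0.4, 0.3]
opening: 0.464
grasp_force: 0.0
```

```bash
python3 sw.py
python3 - <<'E'
from h import *
c=cap('top','t2');W=cloud(c);np.savez('pics/t2.npz',W=W,col=c['color']);z=np.nan_to_num(W[...,2])
for n,b in dict(e=(228,212,262,246),c=(225,258,264,290),d=(438,255,474,293)).items():
    x0,y0,x1,y1=b;q=W[y0:y1,x0:x1][z[y0:y1,x0:x1]>.012];r=cv2.minAreaRect((q[:,:2]*1000).astype(np.float32));print(n,len(q),np.round(r[0],1),np.round(r[1],1),round(r[2],1),np.nanpercentile(q[:,2],[5,50,95]))
s=read_state();print(s['position'],s['joint_positions'])
E
```

```text
bx,by,z 0.49187666221649023 0.11843314008202466 0.17686569269500657 [ 0.3 -0.4  0.3]
top 0 21 0.6101
top 1 21 0.6271
top 2 16 0.6109
top 3 19 0.6102
top 4 21 0.6262
top 5 22 0.6259
scene 0 29 0.6136
scene 1 21 0.6289
scene 2 27 0.6127
scene 3 27 0.6128
scene 4 20 0.629
scene 5 22 0.6283
e 870 [499.5 109.3] [110.1  44.1] 17.8 [0.27058972 0.52063066 0.55724479]
c 1002 [424.6 111.7] [92.9 52.5] 49.9 [0.26455875 0.56587613 0.59723746]
d 364 [ 441.4 -322. ] [55.9 35. ] 19.5 [0.02003833 0.02640386 0.03117899]
[0.4838818  0.14787238 0.17684666] [ 4.32907121e+00  2.48886400e+01  1.01743817e+02 -1.75678929e-02
  5.33769339e+01  8.26958770e-01]
```

```bash
cat >> h.py <<'E'
PO=np.array([.442,-.027,.004]);PX=np.array([np.cos(np.deg2rad(88)),np.sin(np.deg2rad(88)),0]);PY=np.array([-PX[1],PX[0],0])
def pan(x,y,z): return PO+PX*x+PY*y+[0,0,z]
E
python3 - <<'E'
from h import *
rel([.5444,.1624,.1],down(-38.8))
d=np.load('pics/t2.npz');W=d['W'];z=np.nan_to_num(W[...,2])
q=W[220:335,280:425];q=q[(q[...,2]>.02)&(q[...,2]<.08)]-PO;px=q@PX;py=q@PY
k=px>-66
print('side walls y',np.percentile(py[k],[1,5,50,95,99]),'rear top',np.median(px[(q[:,2]>.034)&(abs(py)>.02)&(abs(py)<.07)]),'handle',np.percentile(px[abs(py)<.02],[0,1]),np.median(py[px<-.09]),'lip end walls',px.max())
E
```

```text
pos [0.4839 0.1479 0.1768] shift [0.09  0.511 0.64 ] turn [-0.     0.     0.492]
side walls y [-0.08514453 -0.08356226 -0.00045173  0.08350066  0.0846787 ] rear top -0.07013430796358204 handle [-0.180016   -0.17936552] 0.0004283162240022413 lip end walls 0.055227934053871816
```

Request:
drive_tool([
  [87,0.09,0.51,0.2,0,0,0.1],
  [87,0.09,0.51,0.4,0,0,0.2],
  [87,0.09,0.51,0.6,0,0,0.3],
  [87,0.09,0.51,0.64,0,0,0.4],
  [87,0.09,0.51,0.64,0,0,0.492],
  [87,0.09,0.51,0.64,0,0,0.492],
])

```text
time_s: 12.15
position: [0.5443, 0.1622, 0.0995]
tcp_rot: [[0.626, 0.779, -0.001], [0.779, -0.626, -0.0], [-0.001, -0.001, -1.0]]
force: [-0.1, -0.8, 0.3]
opening: 0.996
grasp_force: 0.0
```

Run:
```python
from h import *
rel([.5444,.1624,.004],down(-38.8))
c=cap('wrist');W=cloud(c);z=W[...,2];p=W[(z>.015)&(z<.045)&(np.hypot(W[...,0]-.5444,W[...,1]-.1624)<.045)]
print(len(p), cv2.minAreaRect((p[:,:2]*1000).astype(np.float32)) if len(p) else '')
```

```text
pos [0.5443 0.1622 0.0995] shift [0.002 0.    0.796] turn [-0.     0.001  0.   ]
3427 ((543.1994018554688, 164.05201721191406), (40.08589172363281, 31.984905242919922), 51.25358581542969)
```

Request:
drive_tool([
  [87,0,0,0.4,0,0,0],
  [87,0,0,0.7,0,0,0],
  [87,0,0,0.79,0,0,0],
  [87,0,0,0.79,0,0,0],
  [20,0,0,0.79,0,0,0],
  [20,0,0,0.79,0,0,0],
  [20,0,0,0.79,0,0,0],
  [20,0,0,0.79,0,0,0],
])

```text
time_s: 13.0
position: [0.5449, 0.1638, 0.0066]
tcp_rot: [[0.625, 0.781, 0.002], [0.781, -0.625, 0.0], [0.002, 0.002, -1.0]]
force: [0.3, 0.7, 0.2]
opening: 0.723
grasp_force: 0.0
```

Request:
drive_tool([
  [20,0,0,0,0,0,0],
  [20,0,0,0,0,0,0],
  [20,0,0,0,0,0,0],
  [20,0,0,-0.3,0,0,0],
  [20,0,0,-0.6,0,0,0],
  [20,0,0,-0.8,0,0,0],
  [20,0,0,-0.8,0,0,0],
])

```text
time_s: 13.7
position: [0.5467, 0.1641, 0.1047]
tcp_rot: [[0.625, 0.781, 0.008], [0.781, -0.625, 0.001], [0.005, 0.005, -1.0]]
force: [-0.4, -0.0, 1.1]
opening: 0.234
grasp_force: 0.0
```

Run:
```python
from h import *
print(read_state()['opening'],read_state()['grasp_force'])
rel(list(pan(-.03,-.04,.1)),down(-2))
```

```text
0.2341044706045478 0.0
pos [0.5467 0.1641 0.1047] shift [-1.79e+00  7.30e-01  1.00e-03] turn [ 0.005 -0.002 -0.427]
```

Request:
drive_tool([
  [70,0,0,0,0,0,0],
  [70,0,0,0,0,0,0],
  [70,0,0,0,0,0,0],
  [70,0,0,0,0,0,0],
  [70,0,0,0,0,0,0],
  [70,0,0,0,0,0,0],
])

```text
time_s: 14.3
position: [0.5439, 0.1637, 0.1009]
tcp_rot: [[0.625, 0.781, -0.001], [0.781, -0.625, -0.0], [-0.001, -0.001, -1.0]]
force: [0.0, 0.1, 0.3]
opening: 0.698
grasp_force: 0.0
```

```bash
cat > wl.py <<'E'
from h import *
import sys
x,y=float(sys.argv[1]),float(sys.argv[2])
W=cloud(cap('wrist'));z=W[...,2];p=W[(z>.012)&(z<.045)&(np.hypot(W[...,0]-x,W[...,1]-y)<.045)]
print(len(p), cv2.minAreaRect((p[:,:2]*1000).astype(np.float32)) if len(p) else '')
print(read_state()['opening'],rel([x,y,.004]))
E
python3 wl.py .544 .163
```

```text
3448 ((542.1112670898438, 164.41799926757812), (40.66973876953125, 32.07061767578125), 51.04841232299805)
pos [0.544  0.1637 0.101 ] shift [-0.004  0.004  0.809] turn [0. 0. 0.]
0.7378068669081381 (array([-0.0040085 ,  0.00375102,  0.80860245]), array([0., 0., 0.]))
```

Request:
drive_tool([
  [70,0,0,0.4,0,0,0],
  [70,0,0,0.8,0,0,0],
  [70,0,0,0.8,0,0,0],
  [20,0,0,0.8,0,0,0],
  [20,0,0,0.8,0,0,0],
  [20,0,0,0.8,0,0,0],
  [20,0,0,0.8,0,0,0],
  [20,0,0,0.8,0,0,0],
])

```text
time_s: 15.15
position: [0.5442, 0.1637, 0.0058]
tcp_rot: [[0.625, 0.781, 0.001], [0.781, -0.625, 0.0], [0.0, 0.0, -1.0]]
force: [0.6, -0.3, 0.9]
opening: 0.432
grasp_force: 0.0
```

Request:
drive_tool([
  [20,0,0,0,0,0,0],
  [20,0,0,0,0,0,0],
  [20,0,0,0,0,0,0],
  [20,0,0,0,0,0,0],
  [20,0,0,0,0,0,0],
])

```text
time_s: 15.65
position: [0.5442, 0.1637, 0.0057]
tcp_rot: [[0.625, 0.781, 0.0], [0.781, -0.625, 0.0], [0.0, 0.0, -1.0]]
force: [-0.8, -0.4, 5.2]
opening: 0.366
grasp_force: 30.0
```

Request:
drive_tool([
  [20,0,0,-0.3,0,0,0],
  [20,0,0,-0.6,0,0,0],
  [20,0,0,-0.8,0,0,0],
  [20,0,0,-0.8,0,0,0],
])

```text
time_s: 16.05
position: [0.5467, 0.164, 0.1045]
tcp_rot: [[0.625, 0.781, 0.008], [0.781, -0.625, 0.001], [0.005, 0.005, -1.0]]
force: [0.1, 0.4, -0.8]
opening: 0.364
grasp_force: 30.0
```

Run:
```python
from h import *
print(read_state()['opening'],read_state()['grasp_force'])
rel(list(pan(-.03,-.04,.1)),down(-2))
```

```text
0.3636675600788748 30.000163055956364
pos [0.5467 0.164  0.1045] shift [-1.79   0.73  -0.002] turn [ 0.005 -0.002 -0.427]
```

Request:
drive_tool([
  [20,-0.9,0.36,0,0,0,0],
  [20,-0.9,0.36,0,0,0,0],
  [20,-0.9,0.36,0,0,0,0],
  [20,-0.9,0.36,0,0,0,0],
])

```text
time_s: 16.45
position: [0.5087, 0.0503, 0.1001]
tcp_rot: [[0.628, 0.778, -0.003], [0.778, -0.628, 0.0], [-0.002, -0.003, -1.0]]
force: [0.1, 0.1, -0.2]
opening: 0.366
grasp_force: 30.0
```

Request:
drive_tool([
  [20,-0.89,0.37,0,0,0,-0.1],
  [20,-0.89,0.37,0,0,0,-0.2],
  [20,-0.89,0.37,0,0,0,-0.3],
  [20,-0.89,0.37,0,0,0,-0.4],
  [20,-0.89,0.37,0,0,0,-0.427],
  [20,-0.89,0.37,0,0,0,-0.427],
])

```text
time_s: 17.05
position: [0.4783, -0.0583, 0.1006]
tcp_rot: [[0.035, 0.999, -0.001], [0.999, -0.035, 0.001], [0.001, -0.001, -1.0]]
force: [0.0, -0.2, 0.2]
opening: 0.366
grasp_force: 30.0
```

Run:
```python
from h import *
rel(list(pan(-.03,-.04,.011)),down(-2))
```

```text
pos [ 0.4783 -0.0583  0.1006] shift [-0.001  0.022  0.713] turn [-0.001 -0.     0.   ]
```

Request:
drive_tool([
  [20,0,0.02,0.3,0,0,0],
  [20,0,0.02,0.55,0,0,0],
  [20,0,0.02,0.72,0,0,0],
  [20,0,0.02,0.72,0,0,0],
  [44,0,0.02,0.72,0,0,0],
  [44,0,0.02,0.72,0,0,0],
  [44,0,0.02,0.72,0,0,0],
  [44,0,0.02,0.72,0,0,0],
])

```text
time_s: 17.85
position: [0.4811, -0.0589, 0.0156]
tcp_rot: [[0.035, 0.999, 0.001], [0.999, -0.035, -0.001], [-0.0, 0.001, -1.0]]
force: [0.4, -0.3, -0.8]
opening: 0.499
grasp_force: 0.0
```

Request:
drive_tool([
  [44,0,0,-0.2,0,0,0],
  [44,0,0,-0.6,0,0,0],
  [87,0,0,-0.9,0,0,0],
  [87,0,0,-0.9,0,0,0],
])

```text
time_s: 18.25
position: [0.4838, -0.0599, 0.1276]
tcp_rot: [[0.035, 0.999, 0.01], [0.999, -0.035, -0.004], [-0.003, 0.01, -1.0]]
force: [0.5, -0.4, 0.1]
opening: 0.613
grasp_force: 0.0
```

```bash
cat > tl.py <<'E'
from h import *
c=cap('top');W=cloud(c);z=np.nan_to_num(W[...,2])
hsv=cv2.cvtColor(c['color'],cv2.COLOR_BGR2HSV);m=((z>.011)&(z<.06)&(c['color'].min(-1)>170)).astype(np.uint8)
n,l,st,ce=cv2.connectedComponentsWithStats(m)
for i in range(1,n):
    if 60<st[i,4]<900:
        q=W[l==i];r=cv2.minAreaRect((q[:,:2]*1000).astype(np.float32));print(np.round(ce[i]),st[i,4],np.round(r[0],1),np.round(r[1],1),round(r[2],1),np.round(np.median(q[:,2]),3))
q=W[220:335,280:425];q=q[(q[...,2]>.02)&(q[...,2]<.08)]-PO;px=q@PX;py=q@PY
print('pan y',np.percentile(py,[1,99]),'rear',np.median(px[(q[:,2]>.034)&(abs(py)>.06)&(px<0)]))
E
python3 tl.py
python3 - <<'E'
from h import *
rel([.440,.1493,.1],down(-7.1))
E
```

```text
[393. 142.] 73 [ 740.3 -182.4] [17.8 38.7] 77.8 0.05
[455. 273.] 349 [ 441.2 -321.8] [55.7 34.2] 21.6 0.026
[244. 273.] 339 [441.5 163.4] [54.3 35.6] 82.8 0.025
pan y [-0.01005259  0.10225586] rear -0.07097691397622018
pos [ 0.4824 -0.0594  0.1256] shift [ 1.727 -0.415  0.207] turn [0.004 0.001 0.06 ]
```

c and d have not moved, so on to c.

Request:
drive_tool([
  [87,0.9,-0.2,0,0,0,0],
  [87,0.9,-0.2,0,0,0,0],
  [87,0.9,-0.2,0,0,0,0],
])

```text
time_s: 18.6
position: [0.4565, 0.0536, 0.1218]
tcp_rot: [[0.031, 0.999, -0.006], [1.0, -0.031, 0.002], [0.001, -0.006, -1.0]]
force: [-1.2, -0.3, -0.1]
opening: 0.918
grasp_force: 0.0
```

Request:
drive_tool([
  [87,0.83,-0.21,0.2,0,0,0.06],
  [87,0.83,-0.21,0.2,0,0,0.06],
  [87,0.83,-0.21,0.2,0,0,0.06],
  [87,0.83,-0.21,0.2,0,0,0.06],
])

```text
time_s: 19.0
position: [0.4375, 0.1511, 0.0979]
tcp_rot: [[0.121, 0.993, -0.002], [0.993, -0.121, -0.001], [-0.001, -0.002, -1.0]]
force: [-0.3, -0.9, 0.3]
opening: 1.0
grasp_force: 0.0
```

```bash
python3 wl.py .4405 .1495; python3 tl.py
```

```text
5045 ((440.1626281738281, 164.634521484375), (54.553558349609375, 36.02874755859375), 82.73338317871094)
pos [0.4385 0.1501 0.0983] shift [-0.003  0.017  0.786] turn [0. 0. 0.]
0.9992374648898437 (array([-0.0026462 ,  0.01748379,  0.78618689]), array([0., 0., 0.]))
[393. 142.] 74 [ 740.1 -181.9] [18.3 38.1] 75.6 0.05
[340. 255.] 271 [482.3 -58.6] [44.3 37.9] 81.8 0.039
[455. 273.] 351 [ 441.3 -321.9] [55.7 34.8] 21.2 0.026
[327. 308.] 84 [365.3 -28.9] [120.4  14.8] 88.1 0.037
pan y [-0.08490743  0.08458376] rear -0.05566661176382179
```

Request:
drive_tool([
  [70,0,0.02,0.4,0,0,0],
  [70,0,0.02,0.78,0,0,0],
  [70,0,0.02,0.78,0,0,0],
  [20,0,0.02,0.78,0,0,0],
  [20,0,0.02,0.78,0,0,0],
  [20,0,0.02,0.78,0,0,0],
  [20,0,0.02,0.78,0,0,0],
  [20,0,0.02,0.78,0,0,0],
])

```text
time_s: 19.9
position: [0.4412, 0.1499, 0.0058]
tcp_rot: [[0.124, 0.992, 0.001], [0.992, -0.124, 0.0], [0.0, 0.001, -1.0]]
force: [-0.4, -0.2, 0.3]
opening: 0.434
grasp_force: 0.1
```

Request:
drive_tool([
  [20,0,0,0,0,0,0],
  [20,0,0,0,0,0,0],
  [20,0,0,0,0,0,0],
  [20,0,0,0,0,0,0],
  [20,0,0,0,0,0,0],
])

```text
time_s: 20.4
position: [0.4412, 0.15, 0.0058]
tcp_rot: [[0.124, 0.992, 0.001], [0.992, -0.124, -0.0], [-0.0, 0.001, -1.0]]
force: [-0.6, -1.8, 4.8]
opening: 0.408
grasp_force: 30.0
```

Request:
drive_tool([
  [20,0,0,-0.3,0,0,0],
  [20,0,0,-0.6,0,0,0],
  [20,0,0,-0.8,0,0,0],
  [20,0,0,-0.8,0,0,0],
])

```text
time_s: 20.8
position: [0.443, 0.1505, 0.104]
tcp_rot: [[0.124, 0.992, 0.007], [0.992, -0.124, 0.001], [0.002, 0.007, -1.0]]
force: [0.2, 0.1, 0.7]
opening: 0.411
grasp_force: 30.0
```

Run:
```python
from h import *
print(read_state()['opening'],read_state()['grasp_force'])
rel(list(pan(-.044,.04,.1)),down(-2))
```

```text
0.41114314838404553 29.999621864408255
pos [0.443  0.1505 0.104 ] shift [-1.864 -0.125 -0.004] turn [ 0.004 -0.001 -0.059]
```

Request:
drive_tool([
  [20,-0.93,-0.06,0,0,0,0],
  [20,-0.93,-0.06,0,0,0,0],
  [20,-0.93,-0.06,0,0,0,0],
  [20,-0.93,-0.06,0,0,0,0],
])

```text
time_s: 21.2
position: [0.4194, 0.039, 0.1006]
tcp_rot: [[0.128, 0.992, -0.002], [0.992, -0.128, 0.0], [0.0, -0.002, -1.0]]
force: [0.2, 0.2, -0.9]
opening: 0.415
grasp_force: 30.0
```

Request:
drive_tool([
  [20,-0.93,-0.065,0,0,0,-0.059],
  [20,-0.93,-0.065,0,0,0,-0.059],
  [20,-0.93,-0.065,0,0,0,-0.059],
  [20,-0.93,-0.065,0,0,0,-0.059],
  [20,-0.93,-0.065,0,0,0,-0.059],
])

```text
time_s: 21.7
position: [0.3983, -0.0682, 0.1011]
tcp_rot: [[0.036, 0.999, -0.001], [0.999, -0.036, 0.001], [0.001, -0.001, -1.0]]
force: [-0.9, 0.6, 0.2]
opening: 0.408
grasp_force: 30.0
```

Run:
```python
from h import *
rel(list(pan(-.044,.04,.0105)),down(-2))
```

```text
pos [ 0.3983 -0.0682  0.1011] shift [-0.011  0.019  0.721] turn [-0.001 -0.001 -0.001]
```

Request:
drive_tool([
  [20,-0.01,0.02,0.3,0,0,0],
  [20,-0.01,0.02,0.55,0,0,0],
  [20,-0.01,0.02,0.72,0,0,0],
  [20,-0.01,0.02,0.72,0,0,0],
  [45,-0.01,0.02,0.72,0,0,0],
  [45,-0.01,0.02,0.72,0,0,0],
  [45,-0.01,0.02,0.72,0,0,0],
  [45,-0.01,0.02,0.72,0,0,0],
])

```text
time_s: 22.5
position: [0.4012, -0.0708, 0.0157]
tcp_rot: [[0.036, 0.999, 0.001], [0.999, -0.036, -0.001], [-0.001, 0.002, -1.0]]
force: [0.8, -0.2, 1.0]
opening: 0.513
grasp_force: 0.0
```

Request:
drive_tool([
  [45,0,0,-0.2,0,0,0],
  [45,0,0,-0.6,0,0,0],
  [70,0,0,-0.95,0,0,0],
  [70,0,0,-0.95,0,0,0],
])

```text
time_s: 22.9
position: [0.4037, -0.0721, 0.1336]
tcp_rot: [[0.036, 0.999, 0.011], [0.999, -0.036, -0.005], [-0.005, 0.011, -1.0]]
force: [0.7, 0.3, -0.3]
opening: 0.626
grasp_force: 0.0
```

Run:
```python
from h import *
rel([.4414,-.322,.12],down(-70))
```

```text
pos [ 0.4037 -0.0721  0.1336] shift [-2.069  0.388  0.127] turn [ 0.008 -0.002  0.79 ]
```

Request:
drive_tool([
  [70,-1,0.19,0,0,0,0],
  [70,-1,0.19,0,0,0,0],
  [70,-1,0.19,0,0,0,0],
  [70,-1,0.19,0,0,0,0],
])

```text
time_s: 23.3
position: [0.4205, -0.1953, 0.1289]
tcp_rot: [[0.04, 0.999, 0.003], [0.999, -0.04, -0.003], [-0.002, 0.003, -1.0]]
force: [0.3, 1.0, 0.5]
opening: 0.794
grasp_force: 0.0
```

Request:
drive_tool([
  [70,-1,0.19,0.1,0,0,0.1],
  [70,-1,0.19,0.1,0,0,0.2],
  [70,-1,0.19,0.1,0,0,0.3],
  [70,-1,0.19,0.1,0,0,0.4],
  [70,-1,0.19,0.1,0,0,0.5],
  [70,-1,0.19,0.1,0,0,0.6],
  [70,-1,0.19,0.1,0,0,0.7],
  [70,-1,0.19,0.1,0,0,0.79],
])

```text
time_s: 24.1
position: [0.4368, -0.3101, 0.1162]
tcp_rot: [[0.941, 0.338, -0.002], [0.338, -0.941, 0.003], [-0.001, -0.003, -1.0]]
force: [-1.3, 0.2, -0.7]
opening: 0.804
grasp_force: 0.0
```

```bash
python3 wl.py .441 -.322; python3 tl.py
```

```text
3875 ((439.3996276855469, -320.9810791015625), (56.37936019897461, 33.90373611450195), 20.82903480529785)
pos [ 0.4369 -0.3102  0.1163] shift [0.    0.107 0.935] turn [0. 0. 0.]
0.8007164022513092 (array([1.97994752e-05, 1.06608554e-01, 9.35375862e-01]), array([0., 0., 0.]))
[337. 253.] 132 [488.2 -48.9] [24.4 43.6] 42.5 0.039
pan y [-0.08526368 -0.02627615] rear -0.044545820717998105
```

Request:
drive_tool([
  [70,-0.02,0.1,0,0,0,0],
  [70,-0.02,0.1,0.4,0,0,0],
  [70,-0.02,0.1,0.75,0,0,0],
  [70,-0.02,0.1,0.93,0,0,0],
  [70,-0.02,0.1,0.93,0,0,0],
  [20,-0.02,0.1,0.93,0,0,0],
  [20,-0.02,0.1,0.93,0,0,0],
  [20,-0.02,0.1,0.93,0,0,0],
])

```text
time_s: 25.0
position: [0.44, -0.3249, 0.0062]
tcp_rot: [[0.939, 0.343, 0.001], [0.343, -0.939, -0.001], [0.001, 0.002, -1.0]]
force: [0.2, 0.8, 0.4]
opening: 0.614
grasp_force: 0.0
```

Request:
drive_tool([
  [20,0,0,0,0,0,0],
  [20,0,0,0,0,0,0],
  [20,0,0,0,0,0,0],
  [20,0,0,0,0,0,0],
  [20,0,0,0,0,0,0],
  [20,0,0,0,0,0,0],
  [20,0,0,0,0,0,0],
  [20,0,0,0,0,0,0],
])

```text
time_s: 25.8
position: [0.4397, -0.3246, 0.0058]
tcp_rot: [[0.939, 0.343, 0.0], [0.343, -0.939, -0.0], [0.0, 0.0, -1.0]]
force: [-0.2, 0.4, 5.6]
opening: 0.389
grasp_force: 30.0
```

Request:
drive_tool([
  [20,0,0,-0.3,0,0,0],
  [20,0,0,-0.6,0,0,0],
  [20,0,0,-0.8,0,0,0],
  [20,0,0,-0.8,0,0,0],
])

```text
time_s: 26.2
position: [0.4413, -0.3262, 0.1043]
tcp_rot: [[0.939, 0.343, 0.005], [0.343, -0.939, -0.005], [0.003, 0.007, -1.0]]
force: [0.5, -0.9, 0.7]
opening: 0.392
grasp_force: 30.0
```

```bash
python3 - <<'E'
from h import *
print(read_state()['opening'],read_state()['grasp_force'])
rel(list(pan(.028,.0,.1)),down(-2))
E
python3 tl.py
```

```text
0.3915527057717984 29.999924898147583
pos [ 0.4413 -0.3262  0.1043] shift [ 0.948 -2.556 -0.012] turn [ 0.005  0.001 -0.791]
[339. 254.] 228 [483.  -58.3] [45.1 37.6] 86.0 0.039
pan y [-0.08535817 -0.02450395] rear -0.048006973589840095
```

Request:
drive_tool([
  [20,0.32,-0.85,0,0,0,0],
  [20,0.32,-0.85,0,0,0,0],
  [20,0.32,-0.85,0,0,0,0],
  [20,0.32,-0.85,0,0,0,0],
])

```text
time_s: 26.65
position: [0.4395, -0.213, 0.1001]
tcp_rot: [[0.938, 0.346, -0.003], [0.346, -0.938, 0.002], [-0.002, -0.003, -1.0]]
force: [-0.7, -0.4, 0.2]
opening: 0.389
grasp_force: 30.0
```

Request:
drive_tool([
  [20,0.32,-0.85,0,0,0,0],
  [20,0.32,-0.85,0,0,0,0],
  [20,0.32,-0.85,0,0,0,0],
  [20,0.32,-0.85,0,0,0,0],
])

```text
time_s: 27.05
position: [0.4422, -0.1062, 0.1009]
tcp_rot: [[0.939, 0.345, -0.0], [0.345, -0.939, -0.0], [-0.0, 0.0, -1.0]]
force: [0.1, 0.1, 0.3]
opening: 0.391
grasp_force: 30.0
```

Request:
drive_tool([
  [20,0.31,-0.85,0,0,0,-0.1],
  [20,0.31,-0.85,0,0,0,-0.2],
  [20,0.31,-0.85,0,0,0,-0.3],
  [20,0.31,-0.85,0,0,0,-0.4],
  [20,0.31,-0.85,0,0,0,-0.5],
  [20,0.31,-0.85,0,0,0,-0.6],
  [20,0.31,-0.85,0,0,0,-0.7],
  [20,0.31,-0.85,0,0,0,-0.79],
])

```text
time_s: 27.85
position: [0.4441, -0.0005, 0.1012]
tcp_rot: [[0.032, 0.999, 0.003], [0.999, -0.032, -0.001], [-0.001, 0.003, -1.0]]
force: [-0.5, -0.2, 0.4]
opening: 0.387
grasp_force: 30.0
```

Run:
```python
from h import *
rel(list(pan(.028,0,.0105)),down(-2))
```

```text
pos [ 0.4441 -0.0005  0.1012] shift [ 0.013 -0.012  0.722] turn [0.002 0.001 0.002]
```

Request:
drive_tool([
  [20,0.02,-0.01,0.3,0,0,0],
  [20,0.02,-0.01,0.55,0,0,0],
  [20,0.02,-0.01,0.72,0,0,0],
  [20,0.02,-0.01,0.72,0,0,0],
  [46,0.02,-0.01,0.72,0,0,0],
  [46,0.02,-0.01,0.72,0,0,0],
  [46,0.02,-0.01,0.72,0,0,0],
  [46,0.02,-0.01,0.72,0,0,0],
])

```text
time_s: 28.65
position: [0.4412, 0.0042, 0.0156]
tcp_rot: [[0.036, 0.999, 0.002], [0.999, -0.036, -0.0], [-0.0, 0.002, -1.0]]
force: [0.6, -0.6, 0.1]
opening: 0.52
grasp_force: 0.0
```

Request:
drive_tool([
  [46,0,0,-0.2,0,0,0],
  [46,0,0,-0.6,0,0,0],
  [46,0,0,-1,0,0,0],
  [46,0,0,-1,0,0,0],
])

```text
time_s: 29.05
position: [0.4445, 0.0039, 0.1405]
tcp_rot: [[0.035, 0.999, 0.013], [0.999, -0.035, -0.003], [-0.003, 0.013, -1.0]]
force: [0.9, -1.3, -0.2]
opening: 0.526
grasp_force: 0.0
```

Run:
```python
from h import *
def tilt(al,h=-2):
    "tool leaning: body back to the pan handle by al deg, y heading h"
    D=down(h); return D@R.from_rotvec([0,np.deg2rad(al),0]).as_matrix()
for sg in(1,-1): print(sg,tilt(sg*30)[:,2])
al=30
T=tilt(al) if tilt(al)[1,2]>0 else tilt(-al)
g=pan(-.1,0,.036); p=g+T[:,2]*.0187
print('grasp tcp',p,'above',p-T[:,2]*.1); rel(list(p-T[:,2]*.1),T)
```

```text
1 [ 0.01744975  0.49969541 -0.8660254 ]
-1 [-0.01744975 -0.49969541 -0.8660254 ]
grasp tcp [ 0.43883636 -0.11759478  0.02380532] above [ 0.43709139 -0.16756432  0.11040787]
pos [0.4445 0.0039 0.1405] shift [-1.43  -0.015  0.254] turn [0.009 0.351 0.002]
```

Request:
drive_tool([
  [60,-0.72,-0.01,0,0,0,0],
  [60,-0.72,-0.01,0,0,0,0],
  [60,-0.72,-0.01,0,0,0,0],
  [60,-0.72,-0.01,0,0,0,0],
])

```text
time_s: 29.45
position: [0.4359, -0.082, 0.1348]
tcp_rot: [[0.038, 0.999, -0.001], [0.999, -0.038, 0.001], [0.001, -0.001, -1.0]]
force: [0.1, 0.7, 0.7]
opening: 0.683
grasp_force: 0.0
```

Request:
drive_tool([
  [60,-0.71,-0.01,0,0,0.1,0],
  [60,-0.71,-0.01,0,0,0.2,0],
  [60,-0.71,-0.01,0,0,0.3,0],
  [60,-0.71,-0.01,0,0,0.35,0],
  [60,-0.71,-0.01,0,0,0.35,0],
])

```text
time_s: 29.95
position: [0.4323, -0.1691, 0.1332]
tcp_rot: [[0.035, 0.999, 0.019], [0.864, -0.04, 0.502], [0.502, -0.002, -0.865]]
force: [-0.4, 0.2, -0.7]
opening: 0.687
grasp_force: 0.0
```

```bash
cat >> h.py <<'E'
def tilt(al,h=-2):
    "tool leaning al deg (body towards -pan x)"
    return down(h)@R.from_rotvec([0,np.deg2rad(al),0]).as_matrix()
E
python3 - <<'E'
from h import *
T=tilt(30);p=pan(-.1,0,.036)+T[:,2]*.0187
rel(list(p),T);print(read_state()['joint_positions'],read_state()['opening'])
E
python3 tl.py
```

```text
pos [ 0.4323 -0.1691  0.1332] shift [-0.085  0.039  1.004] turn [ 0.001 -0.002 -0.003]
[-49.05830268  34.53784708 101.52511867  21.64408175  68.38741371
 -59.18079849] 0.6865503641019091
[340. 255.] 273 [483.8 -58.5] [51.2 37.7] 89.6 0.039
[314. 272.] 359 [440.5   4.4] [56.1 38.4] 89.6 0.033
pan y [-0.08511583  0.02346581] rear -0.05483781294548455
```

Request:
drive_tool([
  [60,-0.08,0.04,0.3,0,0,0],
  [60,-0.08,0.04,0.6,0,0,0],
  [60,-0.08,0.04,0.85,0,0,0],
  [60,-0.08,0.04,1,0,0,0],
  [60,-0.08,0.04,1,0,0,0],
])

```text
time_s: 30.5
position: [0.4368, -0.1102, 0.0258]
tcp_rot: [[0.029, 1.0, 0.011], [0.863, -0.031, 0.503], [0.504, -0.005, -0.864]]
force: [-0.4, 0.7, 0.9]
opening: 0.689
grasp_force: 0.0
```

Run:
```python
from h import *
T=tilt(30);p=pan(-.1,0,.036)+T[:,2]*.0187
rel(list(p),T);s=read_state();print(s['joint_positions'],s['force'])
c=cap('scene');i=c['color'][150:350,180:440];cv2.imwrite('pics/g1.png',cv2.resize(i,None,fx=3,fy=3,interpolation=cv2.INTER_CUBIC))
```

```text
pos [ 0.4368 -0.1102  0.0258] shift [-0.061  0.019 -0.016] turn [-0.004 -0.003  0.001]
[-43.98065126  45.00524105 107.53736504  27.80029151  52.47717218
 -64.12943534] [-0.36787786  0.69745339  0.93678159]
```

View pics/g1.png

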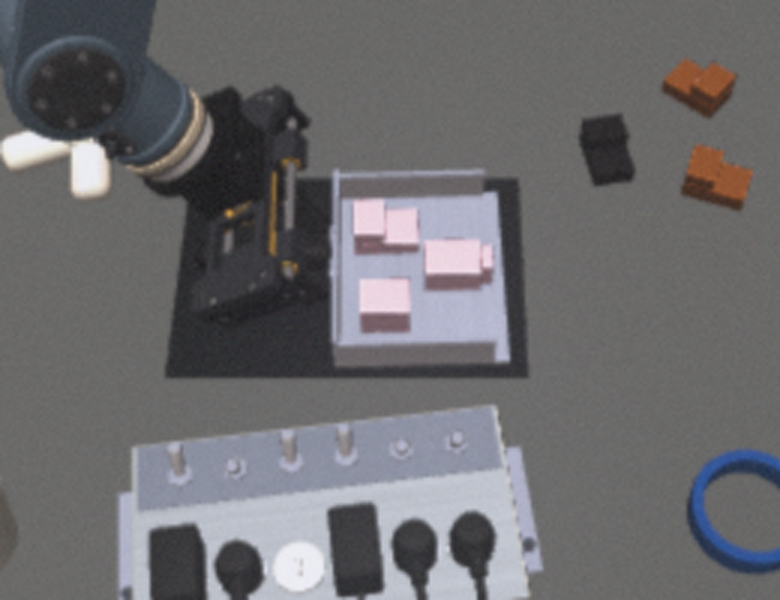

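The scene crop shows all three offcuts in the pan at (385,225), (455,262) and (385,303), and the gripper over the handle at (290,240). I correct 7 mm back and grip.

Request:
drive_tool([
  [60,-0.06,0.02,-0.02,0,0,0],
  [60,-0.06,0.02,-0.02,0,0,0],
  [60,-0.06,0.02,-0.02,0,0,0],
  [10,-0.06,0.02,-0.02,0,0,0],
  [10,-0.06,0.02,-0.02,0,0,0],
  [10,-0.06,0.02,-0.02,0,0,0],
  [10,-0.06,0.02,-0.02,0,0,0],
  [10,-0.06,0.02,-0.02,0,0,0],
])

```text
time_s: 31.35
position: [0.4408, -0.1227, 0.0247]
tcp_rot: [[0.031, 0.999, 0.018], [0.865, -0.036, 0.501], [0.501, -0.0, -0.865]]
force: [1.0, 0.7, 0.2]
opening: 0.322
grasp_force: 0.0
```

Request:
drive_tool([
  [10,0,0,0,0,0,0],
  [10,0,0,0,0,0,0],
  [10,0,0,0,0,0,0],
  [10,0,0,0,0,0,0],
  [10,0,0,0,0,0,0],
  [10,0,0,0,0,0,0],
])

```text
time_s: 31.95
position: [0.4408, -0.1226, 0.0247]
tcp_rot: [[0.031, 0.999, 0.018], [0.865, -0.036, 0.501], [0.501, -0.0, -0.865]]
force: [-0.6, 0.7, -0.8]
opening: 0.231
grasp_force: 29.9
```

Run:
```python
from h import *
s=read_state();print(s['opening'],s['grasp_force'],s['position'],s['tcp_rot'],s['joint_positions'])
# fit arm kinematics from recorded poses
from scipy.optimize import least_squares
D=[([55.434,30.272,82.152,0,67.69,-10.227],[.2572,.5689,.2217]),([4.329,24.889,101.744,-.02,53.377,.827],[.4839,.1479,.1768]),
([-49.058,34.538,101.525,21.644,68.387,-59.181],[.4323,-.1691,.1332]),([-43.98,45.005,107.537,27.8,52.477,-64.129],[.4368,-.1102,.0258]),(list(s['joint_positions']),list(s['position']))]
def fk(q,k):
    a,L1,L2,e,h,d=k;q=np.deg2rad(q)
    E=lambda ax,t:R.from_euler(ax,t).as_matrix()
    A=E('z',q[0])@E('y',q[1]);p=E('z',q[0])@[a,0,h]+A@[0,0,L1]
    A=A@E('y',q[2]);p=p+A@[e,0,L2];A=A@E('z',q[3])@E('y',q[4])@E('z',q[5]);return p+A@[0,0,d],A
f=lambda k:np.concatenate([fk(q,k)[0]-p for q,p in D])
r=least_squares(f,[0,.4,.4,0,.35,.25]);print(r.x,np.abs(r.fun).max());print(fk(D[2][0],r.x)[1]);np.save('k.npy',r.x)
```

```text
0.23105400717523616 29.867566163366064 [ 0.4407585  -0.12256183  0.02473256] [[ 3.10397282e-02  9.99362817e-01  1.76208674e-02]
 [ 8.64629872e-01 -3.56911400e-02  5.01140028e-01]
 [ 5.01449619e-01 -3.19721907e-04 -8.65186787e-01]] [-44.77791098  45.2782466  106.39761222  27.40030107  53.12559864
 -64.1505611 ]
[-0.04642371  0.70795092  0.34088214  0.01418623  0.33151594  0.58375988] 0.10907526641344478
[[-0.99920326  0.03524346  0.01872804]
 [ 0.03988228  0.86412315  0.50169771]
 [ 0.00149823  0.5020449  -0.86484026]]
```

```bash
cat > kin.py <<'E'
from h import *
from scipy.optimize import least_squares
def fk(q,k):
    a,L1,L2,e,h,d,b=k;q=np.deg2rad(q)
    E=lambda ax,t:R.from_euler(ax,t).as_matrix()
    A=E('z',q[0])@E('y',q[1]);p=E('z',q[0])@[a,b,h]+A@[0,0,L1]
    A=A@E('y',q[2]);p=p+A@[e,0,L2];A=A@E('z',q[3])@E('y',q[4])@E('z',q[5]);return p+A@[0,0,d],A
D=[([55.434,30.272,82.152,0,67.69,-10.227],[.2572,.5689,.2217]),([4.329,24.889,101.744,-.02,53.377,.827],[.4839,.1479,.1768]),
([-49.058,34.538,101.525,21.644,68.387,-59.181],[.4323,-.1691,.1332]),([-43.98,45.005,107.537,27.8,52.477,-64.129],[.4368,-.1102,.0258]),([-44.778,45.278,106.398,27.4,53.126,-64.151],[.4408,-.1226,.0247])]
f=lambda k:np.concatenate([fk(q,k)[0]-p for q,p in D]+[1e-3*(k-[0,.4,.4,0,.35,.3,.11])])
r=least_squares(f,[0,.4,.4,0,.35,.3,.11]);K=r.x
TZ=np.array([[0,-1,0],[1,0,0],[0,0,1.]]).T
LO=np.array([-176.69,-43.24,12.49,-82,0,-163.58]);HI=np.array([176.69,126.21,139.97,262,151.66,163.58])
Q5=np.array(D[4][0])
TC=fk(Q5,K)[1].T@np.array([[.0310,.9994,.0176],[.8646,-.0357,.5011],[.5014,-.0003,-.8652]])
def ik(p,Rt,q0):
    g=lambda q:np.concatenate([(fk(q,K)[0]-p)*10,R.from_matrix((fk(q,K)[1]@TC).T@Rt).as_rotvec()])
    s=least_squares(g,q0,bounds=(LO,HI));return s.x,np.abs(s.fun).max()
# pan with tilt th (lip down), yaw psi, lip at point
GT=np.array([-.0957,0,.0207])
def panpose(lip,th,psi=83.8):
    P=R.from_euler('zy',[psi,th],degrees=True).as_matrix()
    tcp=np.array(lip)+P@(GT-[.07,0,0])
    T0=tilt(30,-2);P0=R.from_euler('z',88,degrees=True).as_matrix()
    return tcp,P@P0.T@T0
BO=np.array([.5494,.4155,0]);pb=np.deg2rad(83.8);BXv=np.array([np.cos(pb),np.sin(pb),0])
def lipb(x,z): return BO+BXv*x+[0,0,z]
E
python3 - <<'E'
from kin import *
print(np.round(K,3),np.abs(r.fun).max());print(np.round(TC,2))
q=Q5
for x,z,th in((-200,120,-8),(-160,260,-8),(-100,260,0),(-40,260,10),(20,200,22),(16,170,32),(5,145,42),(-10,115,55),(-20,103,63)):
    p,T=panpose(lipb(x/1e3,z/1e3),th);q,e=ik(p,T,q);print(x,z,th,np.round(p,3),np.round(q,1),round(e,4))
E
```

```text
[-0.     0.588  0.392  0.114  0.274  0.305  0.111] 0.00018802575545894885
[[ 0. -1.  0.]
 [ 1. -0. -0.]
 [ 0. -0.  1.]]
-200 120 -8 [0.507 0.052 0.138] [-26.2  31.1 111.4  42.6  50.5 -53.7] 0.0
-160 260 -8 [0.512 0.092 0.278] [-21.4  16.9 104.   35.5  65.2 -34.3] 0.0
-100 260 0 [0.521 0.151 0.281] [-12.8  19.6  98.   32.   69.5 -20. ] 0.0
-40 260 10 [0.531 0.211 0.283] [-5.3 24.2 89.8 29.9 77.3 -6.1] 0.0
20 200 22 [0.543 0.271 0.226] [ 0.7 34.5 83.  30.4 81.9  3.2] 0.0
16 170 32 [0.547 0.267 0.197] [ 0.3 40.9 77.8 30.  89.6  7.2] 0.0
5 145 42 [0.55  0.256 0.172] [-0.6 47.2 72.7 29.7 97.7 11. ] 0.0
-10 115 55 [0.555 0.241 0.142] [ -1.7  55.4  65.9  30.1 108.1  16.2] 0.0
-20 103 63 [0.558 0.231 0.128] [ -2.3  60.1  61.8  30.9 114.7  19.8] 0.0
```

```bash
sed -i "s/from_euler('zy'/from_euler('ZY'/" kin.py
cat >> kin.py <<'E'
def rows(ws,cur=None):
    "shift/turn of each waypoint (p,T) relative to pose at call start"
    s=read_state();p0,A=(np.array(s['position']),np.array(s['tcp_rot'])) if cur is None else cur
    for p,T in ws: print(np.round(np.r_[A.T@(p-p0)/.12,R.from_matrix(A.T@T).as_rotvec()/1.5],3).tolist())
E
python3 - <<'E'
from kin import *
q=Q5;W=[]
for x,z,th in((-200,120,-8),(-160,270,-8),(-100,270,0),(-40,260,10),(20,200,22),(16,170,32),(5,145,42),(-10,115,55),(-20,103,63)):
    p,T=panpose(lipb(x/1e3,z/1e3),th);q,e=ik(p,T,q);print(x,z,th,np.round(p,3),np.round(q,1),round(e,4))
P0=panpose(pan(.07,0,0),0,88);print('now',P0[0]);s=read_state()
rows([(P0[0]+[0,0,.06],P0[1]),(P0[0]+[0,0,.1],panpose(pan(.07,0,0),-8,88)[1])])
E
```

```text
-200 120 -8 [0.51  0.051 0.117] [-28.2  37.3 106.5  41.2  60.  -50.8] 0.0
-160 270 -8 [0.514 0.09  0.267] [-23.8  22.5 100.6  37.6  74.1 -33.9] 0.0
-100 270 0 [0.521 0.151 0.291] [-12.8  18.9  97.3  31.8  70.7 -19.2] 0.0
-40 260 10 [0.528 0.217 0.309] [ 0.2 18.3 90.9 21.2 69.8 -0.8] 0.0
20 200 22 [0.536 0.29  0.281] [14.1 23.8 84.   8.  69.6 17.7] 0.0
16 170 32 [0.537 0.303 0.275] [19.9 27.1 78.9 -1.9 75.  26.6] 0.0
5 145 42 [0.538 0.312 0.271] [ 24.9  30.9  73.7 -10.4  81.8  33.1] 0.0
-10 115 55 [0.54  0.328 0.263] [ 30.6  37.2  66.5 -19.8  91.8  38.9] 0.0
-20 103 63 [0.541 0.339 0.26 ] [ 33.6  41.4  61.6 -25.   98.7  40.8] 0.0
now [ 0.43866012 -0.1226417   0.0247    ]
[0.249, -0.018, -0.433, 0.0, -0.001, -0.001]
[0.417, -0.018, -0.721, 0.0, 0.092, -0.001]
```

Request:
drive_tool([
  [10,0.04,0,-0.07,0,0,0],
  [10,0.08,0,-0.14,0,0.02,0],
  [10,0.16,0,-0.28,0,0.04,0],
  [10,0.25,0,-0.43,0,0.06,0],
  [10,0.33,0,-0.57,0,0.08,0],
  [10,0.42,0,-0.72,0,0.09,0],
  [10,0.42,0,-0.72,0,0.09,0],
  [10,0.42,0,-0.72,0,0.09,0],
])

```text
time_s: 32.75
position: [0.4412, -0.1231, 0.1247]
tcp_rot: [[0.028, 0.999, 0.023], [0.791, -0.036, 0.61], [0.611, 0.001, -0.792]]
force: [0.1, -1.2, -2.2]
opening: 0.225
grasp_force: 30.0
```

Run:
```python
from kin import *
s=read_state();print(s['opening'],s['force'],s['moment'])
c=cap('scene','lift');i=c['color'][100:340,180:440];cv2.imwrite('pics/g2.png',cv2.resize(i,(650,600),interpolation=cv2.INTER_CUBIC))
W=cloud(c);np.save('pics/lift.npy',W)
# pan floor plane fit: points in expected pan region
P=panpose([0,0,0],-8,88);q=W.reshape(-1,3);q=q[~np.isnan(q[:,0])]
Rp=R.from_euler('ZY',[88,-8],degrees=True).as_matrix();o=s['position']-Rp@GT
l=(q-o)@Rp;m=(abs(l[:,1])<.078)&(l[:,0]>-.06)&(l[:,0]<.065)&(abs(l[:,2])<.02);l=l[m]
A=np.c_[l[:,0],l[:,1],np.ones(len(l))];print(len(l),np.linalg.lstsq(A,l[:,2],rcond=None)[0])
rows([panpose(lipb(-.25,.2),-8),panpose(lipb(-.16,.27),-8)])
```

```text
0.22533759658860628 [ 0.14825409 -1.19600973 -2.17764326] [-0.95236732  0.09988597 -0.02409284]
1856 [-0.08167204  0.0093518   0.00341231]
[1.202, 0.492, 0.16, -0.029, 0.003, 0.038]
[2.15, 0.546, 0.156, -0.029, 0.003, 0.038]
```

View pics/g2.png

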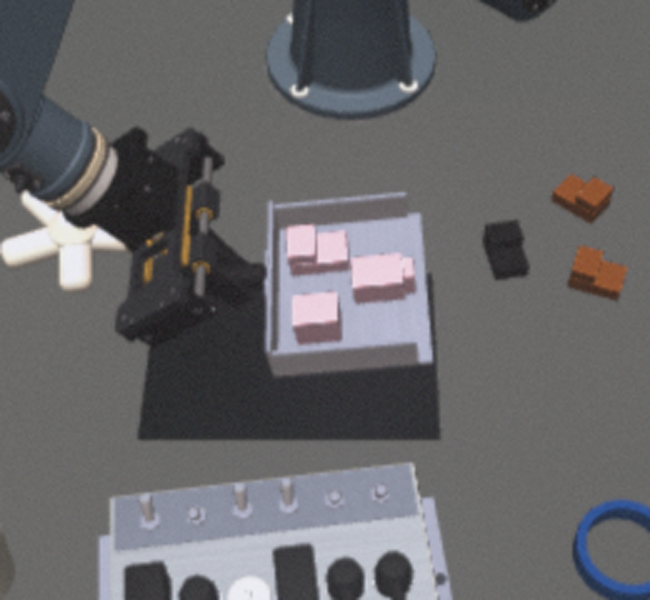

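Request:
drive_tool([
  [10,0.15,0.05,0,0,0,0],
  [10,0.4,0.12,0.03,-0.01,0,0.01],
  [10,0.7,0.2,0.06,-0.01,0,0.02],
  [10,0.9,0.25,0.08,-0.02,0,0.02],
  [10,1,0.28,0.08,-0.02,0,0.03],
  [10,1,0.28,0.08,-0.02,0,0.03],
])

```text
time_s: 33.4
position: [0.4778, -0.0202, 0.1917]
tcp_rot: [[0.07, 0.996, 0.05], [0.786, -0.086, 0.612], [0.614, -0.004, -0.79]]
force: [-0.4, -0.1, -2.7]
opening: 0.226
grasp_force: 30.0
```

Run:
```python
from kin import *
rows([panpose(lipb(-.16,.27),-8)])
```

```text
[1.134, 0.219, 0.081, -0.011, 0.002, 0.01]
```

Request:
drive_tool([
  [10,0.2,0.05,0.01,0,0,0],
  [10,0.5,0.1,0.03,-0.01,0,0.01],
  [10,0.8,0.15,0.06,-0.01,0,0.01],
  [10,1,0.2,0.07,-0.01,0,0.01],
  [10,1,0.2,0.07,-0.01,0,0.01],
  [10,1,0.2,0.07,-0.01,0,0.01],
])

```text
time_s: 34.0
position: [0.5105, 0.0744, 0.2568]
tcp_rot: [[0.088, 0.994, 0.065], [0.786, -0.109, 0.609], [0.612, -0.002, -0.791]]
force: [-0.5, 0.7, -2.5]
opening: 0.231
grasp_force: 30.0
```

```bash
cat >> kin.py <<'E'
def pp(lip,th,psi=83.8,sag=4.7):
    P=R.from_euler('ZY',[psi,th],degrees=True).as_matrix();Pc=R.from_euler('ZY',[psi,th-sag],degrees=True).as_matrix()
    g=np.array(lip)+P@[-.175,0,.036]
    T=Pc@R.from_euler('z',-88,degrees=True).as_matrix()@tilt(30,-2)
    return g+T[:,2]*.0187,T
E
python3 - <<'E'
from kin import *
q=np.array(read_state()['joint_positions'])
ws=[pp(lipb(x,z),t) for x,z,t in((-.10,.275,0),(-.04,.26,8),(.0,.235,15),(.02,.21,22))]
rows(ws)
for p,T in ws: q,e=ik(p,T,q);print(np.round(p,3),np.round(q,1),e)
E
```

```text
[0.718, 0.014, 0.147, -0.001, -0.035, -0.002]
[1.182, 0.013, 0.425, -0.001, -0.129, -0.001]
[1.458, 0.013, 0.701, -0.001, -0.21, -0.001]
[1.613, 0.013, 0.892, -0.001, -0.291, -0.001]
[0.521 0.153 0.296] [-15.1  19.4  98.1  36.2  72.4 -23.2] 1.2251654294705515e-13
[0.528 0.217 0.303] [-3.4 18.7 93.7 28.8 68.8 -8.1] 2.6071630324585875e-13
[0.533 0.263 0.297] [ 5.4 20.4 89.5 21.  67.5  3.9] 2.1094237467877974e-14
[0.536 0.292 0.291] [11.9 22.6 85.3 13.  68.7 13.7] 5.551115123125783e-16
```

Request:
drive_tool([
  [10,0.2,0,0.04,0,-0.01,0],
  [10,0.45,0.01,0.09,0,-0.02,0],
  [10,0.7,0.01,0.145,0,-0.035,0],
  [10,0.85,0.01,0.22,0,-0.06,0],
  [10,0.95,0.01,0.29,0,-0.08,0],
  [10,0.95,0.01,0.29,0,-0.08,0],
])

```text
time_s: 34.6
position: [0.5238, 0.1858, 0.2992]
tcp_rot: [[0.095, 0.994, 0.053], [0.853, -0.108, 0.511], [0.514, -0.004, -0.858]]
force: [-0.4, 0.3, -3.1]
opening: 0.23
grasp_force: 30.0
```

Run:
```python
from kin import *
s=read_state();print(s['force'],s['opening'])
c=cap('top');i=c['color'][130:300,50:330];cv2.imwrite('pics/g3.png',cv2.resize(i,(784,476),interpolation=cv2.INTER_CUBIC))
rows([pp(lipb(x,z),t) for x,z,t in((-.04,.255,7),(.0,.225,12),(.02,.205,15),(.022,.19,17),(.020,.17,21))])
```

```text
[-0.41383125  0.31075471 -3.06069399] 0.23036042901788206
[0.212, 0.004, 0.158, -0.002, -0.037, -0.002]
[0.458, 0.004, 0.462, -0.002, -0.095, -0.002]
[0.572, 0.004, 0.646, -0.002, -0.13, -0.002]
[0.561, 0.005, 0.733, -0.002, -0.153, -0.002]
[0.542, 0.005, 0.815, -0.002, -0.2, -0.002]
```

View pics/g3.png

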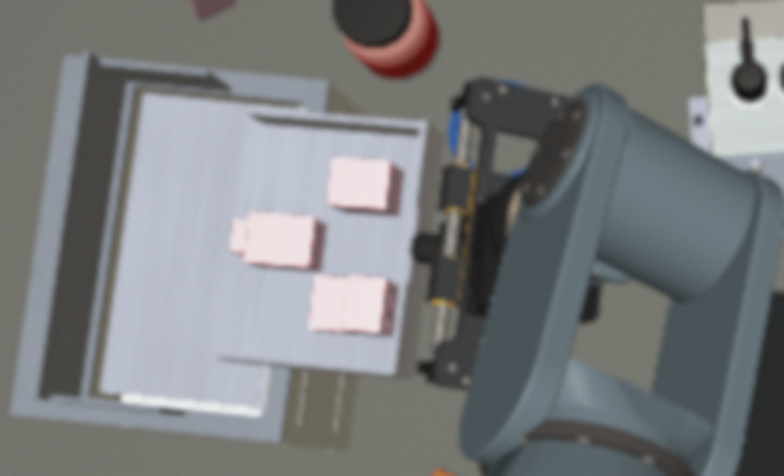

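The top crop shows the pan with its lip at (235,240) over the flap, centred, with all three pieces in it. I lower the lip onto the flap's rear edge.

Request:
drive_tool([
  [10,0.21,0,0.16,0,-0.03,0],
  [10,0.34,0,0.31,0,-0.06,0],
  [10,0.46,0,0.46,0,-0.09,0],
  [10,0.57,0,0.64,0,-0.12,0],
  [10,0.56,0,0.73,0,-0.15,0],
  [10,0.55,0,0.78,0,-0.18,0],
  [10,0.54,0,0.81,0,-0.2,0],
])

```text
time_s: 35.35
position: [0.5363, 0.2892, 0.2483]
tcp_rot: [[0.11, 0.994, 0.022], [0.965, -0.112, 0.236], [0.237, -0.005, -0.971]]
force: [-1.1, 2.1, -1.0]
opening: 0.229
grasp_force: 30.0
```

```bash
cat > look.py <<'E'
from kin import *
import sys
s=read_state();print(np.round(s['position'],4),np.round(s['force'],1),np.round(s['moment'],2),s['opening'])
c=cap('scene');W=cloud(c);q=W.reshape(-1,3);q=q[~np.isnan(q[:,0])]
by=np.array([-BXv[1],BXv[0],0]);l=np.c_[(q-BO)@BXv,(q-BO)@by,q[:,2]]
# profile along the bin x of smallest z in strip beside pan (flap) and of pan floor centre
for nm,lo,hi in(('flap',.09,.11),('pan',-.012,.012),('pan',.055,.075)):
    m=(l[:,1]>lo)&(l[:,1]<hi)&(l[:,2]>.05);o=[]
    for x in np.arange(-.2,.05,.02):
        k=m&(abs(l[:,0]-x)<.004);o.append((int(x*1000),int(1000*np.median(l[k,2])) if k.any() else None))
    print(nm,o)
E
python3 look.py
```

```text
[0.5363 0.2892 0.2483] [-1.1  2.1 -1. ] [0.21 0.05 0.2 ] 0.22887241701939007
flap [(-200, None), (-180, 563), (-160, None), (-140, None), (-120, None), (-100, 87), (-80, None), (-60, None), (-40, None), (-20, None), (0, None), (19, 163), (39, 190)]
pan [(-200, 414), (-180, 360), (-160, 595), (-140, 390), (-120, 339), (-100, 121), (-80, None), (-60, None), (-40, 214), (-20, 210), (0, 202), (19, 163), (39, 188)]
pan [(-200, None), (-180, 579), (-160, None), (-140, None), (-120, None), (-100, 78), (-80, None), (-60, None), (-40, None), (-20, 181), (0, 174), (19, 164), (39, 189)]
```

Run:
```python
from kin import *
rows([pp(lipb(x,z),t) for x,z,t in((.018,.16,25),(.012,.148,32),(.005,.138,39),(-.004,.125,47),(-.012,.115,54),(-.02,.105,62),(-.022,.103,66))])
```

```text
[0.036, -0.004, 0.008, -0.003, -0.046, -0.003]
[0.091, -0.004, -0.016, -0.003, -0.128, -0.003]
[0.155, -0.005, -0.043, -0.003, -0.209, -0.003]
[0.23, -0.005, -0.04, -0.004, -0.302, -0.002]
[0.305, -0.005, -0.029, -0.004, -0.384, -0.002]
[0.409, -0.006, -0.001, -0.004, -0.477, -0.002]
[0.485, -0.006, 0.003, -0.004, -0.523, -0.002]
```

Request:
drive_tool([
  [10,0.04,0,0.01,0,-0.05,0],
  [10,0.09,0,-0.01,0,-0.12,0],
  [10,0.15,0,-0.04,0,-0.2,0],
  [10,0.19,0,-0.04,0,-0.25,0],
  [10,0.23,0,-0.04,0,-0.3,0],
  [10,0.27,0,-0.035,0,-0.34,0],
  [10,0.3,0,-0.03,0,-0.38,0],
  [10,0.3,0,-0.03,0,-0.38,0],
])

```text
time_s: 36.2
position: [0.5409, 0.3243, 0.2605]
tcp_rot: [[0.104, 0.994, -0.039], [0.941, -0.111, -0.321], [-0.323, -0.004, -0.946]]
force: [0.8, 0.9, 0.7]
opening: 0.226
grasp_force: 30.0
```

```bash
python3 look.py
python3 - <<'E'
from kin import *
c=cap('scene');i=c['color'][90:340,400:640];cv2.imwrite('pics/g4.png',cv2.resize(i,(576,600),interpolation=cv2.INTER_CUBIC))
rows([pp(lipb(x,z),t) for x,z,t in((-.02,.105,62),(-.022,.103,66),(-.022,.1,70))])
E
```

```text
[0.5409 0.3243 0.2605] [0.8 0.9 0.7] [ 0.51 -0.12  0.04] 0.22633913498200875
flap [(-200, None), (-180, None), (-160, None), (-140, None), (-120, 562), (-100, 129), (-80, 191), (-60, 368), (-40, 362), (-20, 584), (0, 584), (19, None), (39, None)]
pan [(-200, None), (-180, None), (-160, None), (-140, 330), (-120, 318), (-100, 152), (-80, 370), (-60, 565), (-40, 507), (-20, None), (0, None), (19, None), (39, 188)]
pan [(-200, None), (-180, None), (-160, None), (-140, None), (-120, 569), (-100, 191), (-80, 372), (-60, 367), (-40, None), (-20, None), (0, None), (19, 117), (39, None)]
[0.115, -0.012, -0.027, -0.003, -0.098, -0.002]
[0.181, -0.012, -0.064, -0.003, -0.145, -0.002]
[0.269, -0.012, -0.094, -0.003, -0.191, -0.002]
```

View pics/g4.png

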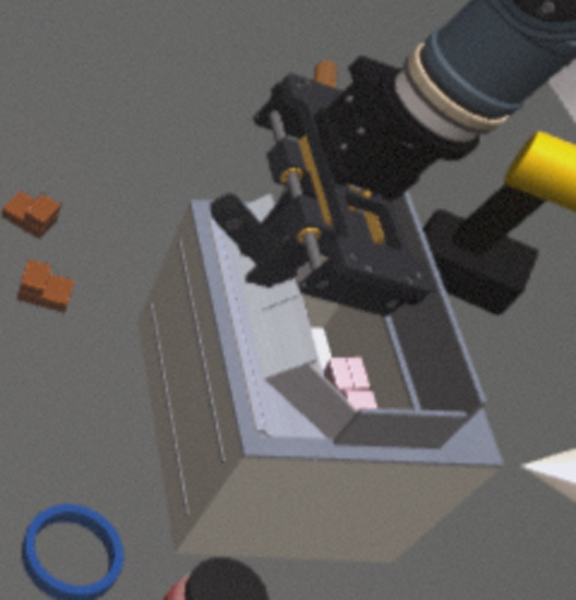

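The flap is open under the pan, and pieces are already lying in the bin at (350,375) and (360,400). I tip a bit further to empty the pan fully.

Request:
drive_tool([
  [10,0.06,0,-0.01,0,-0.05,0],
  [10,0.12,0,-0.03,0,-0.1,0],
  [10,0.18,0,-0.06,0,-0.14,0],
  [10,0.18,0,-0.06,0,-0.14,0],
  [10,0.16,0,-0.06,0,-0.12,0],
  [10,0.18,0,-0.06,0,-0.14,0],
  [10,0.18,0,-0.06,0,-0.14,0],
  [10,0.18,0,-0.06,0,-0.14,0],
])

```text
time_s: 37.1
position: [0.543, 0.3457, 0.2621]
tcp_rot: [[0.095, 0.994, -0.058], [0.852, -0.112, -0.511], [-0.514, -0.001, -0.858]]
force: [0.3, 0.4, -0.4]
opening: 0.223
grasp_force: 30.0
```

```bash
python3 look.py|head -1
python3 - <<'E'
from kin import *
a=cap('top')['color'][130:300,40:230]; b=cap('scene')['color'][130:300,440:630]
cv2.imwrite('pics/g5.png',cv2.resize(np.hstack([a,b]),(798,357),interpolation=cv2.INTER_CUBIC))
rows([pp(lipb(x,z),t) for x,z,t in((-.012,.115,54),(.0,.13,42),(.01,.15,32),(.018,.165,25),(.02,.185,18),(.0,.22,10),(-.04,.25,4),(-.1,.265,0))])
E
```

```text
[0.543  0.3457 0.2621] [ 0.3  0.4 -0.4] [ 0.6  -0.13  0.01] 0.22250260880564446
[-0.151, -0.008, 0.109, -0.001, 0.135, -0.002]
[-0.247, -0.008, 0.213, -0.001, 0.275, -0.002]
[-0.317, -0.008, 0.262, -0.001, 0.391, -0.002]
[-0.338, -0.008, 0.288, -0.001, 0.473, -0.002]
[-0.402, -0.007, 0.305, -0.001, 0.554, -0.002]
[-0.662, -0.007, 0.331, -0.001, 0.647, -0.002]
[-1.035, -0.006, 0.426, -0.001, 0.717, -0.002]
[-1.492, -0.004, 0.665, -0.001, 0.764, -0.002]
```

View pics/g5.png

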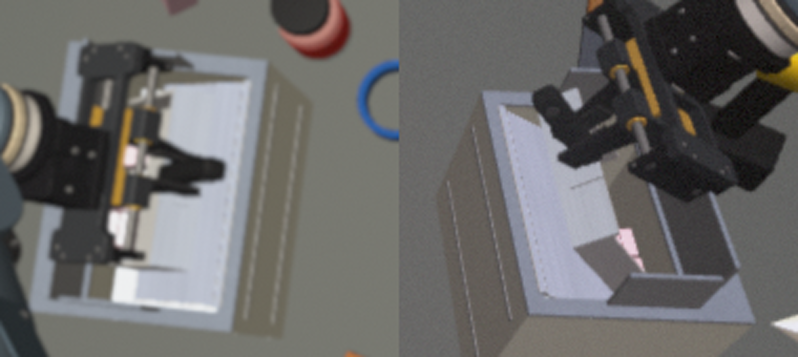

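Request:
drive_tool([
  [10,-0.08,0,0.06,0,0.07,0],
  [10,-0.15,0,0.11,0,0.14,0],
  [10,-0.2,0,0.16,0,0.21,0],
  [10,-0.25,0,0.21,0,0.28,0],
  [10,-0.28,0,0.23,0,0.33,0],
  [10,-0.32,0,0.26,0,0.39,0],
  [10,-0.34,0,0.29,0,0.47,0],
  [10,-0.4,0,0.3,0,0.55,0],
])

```text
time_s: 38.05
position: [0.5346, 0.2865, 0.2549]
tcp_rot: [[0.105, 0.994, 0.028], [0.953, -0.109, 0.282], [0.283, -0.003, -0.959]]
force: [-0.6, -1.1, -3.9]
opening: 0.224
grasp_force: 30.0
```

```bash
python3 look.py
python3 - <<'E'
from kin import *
rows([pp(lipb(x,z),t) for x,z,t in((.01,.215,14),(-.03,.25,8),(-.1,.27,2),(-.16,.27,0))])
E
```

```text
[0.5346 0.2865 0.2549] [-0.6 -1.1 -3.9] [-0.53  0.21  0.05] 0.22404796566281365
flap [(-200, 579), (-180, None), (-160, None), (-140, None), (-120, None), (-100, 72), (-80, None), (-60, None), (-40, None), (-20, None), (0, None), (19, None), (39, None)]
pan [(-200, 589), (-180, 598), (-160, 379), (-140, 427), (-120, 343), (-100, 130), (-80, 192), (-60, 238), (-40, 238), (-20, 239), (0, 239), (19, 239), (39, 239)]
pan [(-200, 596), (-180, 329), (-160, None), (-140, None), (-120, None), (-100, 81), (-80, None), (-60, 238), (-40, 238), (-20, 238), (0, 238), (19, 239), (39, 239)]
[-0.037, 0.005, -0.19, -0.002, 0.05, -0.004]
[-0.356, 0.006, -0.445, -0.002, 0.119, -0.004]
[-0.937, 0.009, -0.643, -0.002, 0.189, -0.004]
[-1.437, 0.011, -0.741, -0.002, 0.213, -0.004]
```

Run:
```python
from kin import *
rows([pp(lipb(x,z),0,sag=-13.3) for x,z in((.03,.25),(-.05,.26),(-.16,.26))])
```

```text
[-0.014, 0.005, -0.125, -0.002, 0.003, -0.004]
[-0.629, 0.008, -0.393, -0.002, 0.003, -0.004]
[-1.509, 0.012, -0.653, -0.002, 0.003, -0.004]
```

Request:
drive_tool([
  [10,-0.02,0,-0.12,0,0,0],
  [10,-0.25,0,-0.24,0,0,0],
  [10,-0.6,0,-0.38,0,0,0],
  [10,-0.9,0,-0.47,0,0,0],
  [10,-1,0,-0.5,0,0,0],
  [10,-1,0,-0.5,0,0,0],
])

```text
time_s: 38.7
position: [0.522, 0.1547, 0.2802]
tcp_rot: [[0.108, 0.994, 0.031], [0.954, -0.112, 0.278], [0.28, -0.001, -0.96]]
force: [-0.3, -0.3, -2.5]
opening: 0.226
grasp_force: 30.0
```

Request:
drive_tool([
  [10,-0.3,0,-0.1,0,0,0],
  [10,-0.5,0,-0.15,0,0,0],
  [10,-0.5,0,-0.15,0,0,0],
  [10,-0.5,0,-0.15,0,0,0],
])

```text
time_s: 39.1
position: [0.515, 0.0947, 0.2802]
tcp_rot: [[0.106, 0.994, 0.03], [0.954, -0.11, 0.28], [0.281, -0.001, -0.96]]
force: [-0.1, -0.9, -2.1]
opening: 0.228
grasp_force: 30.0
```

```bash
cat > pm.py <<'E'
from kin import *
import sys
sag=float(sys.argv[1]);psi=float(sys.argv[2])
s=read_state();g=s['position']-.0187*np.array(s['tcp_rot'])[:,2]
c=cap('scene');W=cloud(c).reshape(-1,3);W=W[~np.isnan(W[:,0])]
# tool frame -> pan frame: nominal
P=np.array(s['tcp_rot'])@tilt(30,-2).T@R.from_euler('z',88,degrees=True).as_matrix()@R.from_euler('y',sag,degrees=True).as_matrix()
o=g-P@[-.105,0,.036];l=(W-o)@P
for it in range(3):
    m=(abs(l[:,1])<.07)&(l[:,0]>-.05)&(l[:,0]<.062)&(abs(l[:,2]-.003)<.02);a=np.linalg.lstsq(np.c_[l[m,0],l[m,1],np.ones(m.sum())],l[m,2],rcond=None)[0];print(m.sum(),np.round(a,4))
    break
print('pan tilt est (lip down deg)',np.rad2deg(np.arcsin(-P[2,0]))-np.rad2deg(np.arctan(a[0])),'sag est',sag-np.rad2deg(np.arctan(a[0])),'yaw',np.rad2deg(np.arctan2(P[1,0],P[0,0])))
E
python3 pm.py -13.3 84
python3 - <<'E'
from kin import *
c=cap('top');a=c['color'][130:300,40:330]
cv2.imwrite('pics/g6.png',cv2.resize(a,(783,459),interpolation=cv2.INTER_CUBIC))
W=cloud(c);l=W-BO;by=np.array([-BXv[1],BXv[0],0]);bx=l@BXv;yy=l@by
for x in(-.06,-.03,0,.02,.035): k=(abs(bx-x)<.005)&(abs(yy)<.1)&(W[...,2]<.3);print(x,k.sum(),np.round(np.nanpercentile(W[...,2][k],[5,50,95]),3))
E
```

```text
2941 [ 0.0007 -0.0019  0.0014]
pan tilt est (lip down deg) 0.3100562512524764 sag est -13.340872749109751 yaw 83.67630550639628
-0.06 466 [0.186 0.19  0.194]
-0.03 455 [0.186 0.19  0.194]
0 453 [0.186 0.19  0.194]
0.02 471 [0.186 0.19  0.194]
0.035 311 [0.186 0.19  0.193]
```

View pics/g6.png

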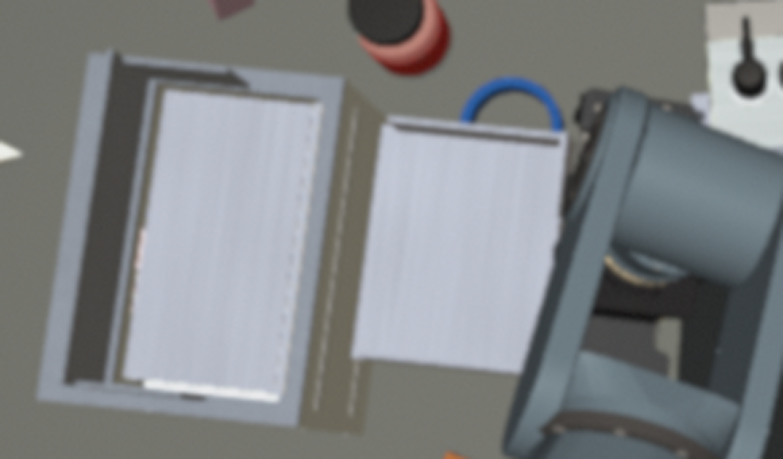

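The pan is empty, the flap is level, and a sliver of pink shows at (140,245) inside the bin through the slot. Now I take the pan back to its mat.

Run:
```python
from kin import *
for z in (.1,.03): rows([pp(pan(.07,0,z),0,88,sag=-13.3)])
```

```text
[-2.199, -0.428, 0.727, 0.013, 0.004, -0.048]
[-2.363, -0.427, 1.287, 0.013, 0.004, -0.048]
```

Request:
drive_tool([
  [10,-0.25,-0.04,0,0,0,0],
  [10,-0.6,-0.1,0.05,0,0,-0.01],
  [10,-0.9,-0.18,0.15,0,0,-0.02],
  [10,-1,-0.2,0.2,0,0,-0.02],
  [10,-1,-0.2,0.2,0,0,-0.02],
])

```text
time_s: 39.7
position: [0.4783, -0.0113, 0.2222]
tcp_rot: [[0.079, 0.996, 0.028], [0.956, -0.084, 0.281], [0.282, 0.005, -0.959]]
force: [0.5, -0.2, -2.1]
opening: 0.228
grasp_force: 30.0
```

Request:
drive_tool([
  [10,-0.25,-0.05,0.1,0,0,0],
  [10,-0.6,-0.1,0.25,0,0,-0.01],
  [10,-0.9,-0.15,0.4,0.01,0,-0.02],
  [10,-1,-0.17,0.45,0.01,0,-0.02],
  [10,-1,-0.17,0.45,0.01,0,-0.02],
  [10,-1,-0.17,0.45,0.01,0,-0.02],
])

```text
time_s: 40.3
position: [0.4518, -0.1083, 0.1383]
tcp_rot: [[0.046, 0.999, 0.016], [0.958, -0.049, 0.281], [0.282, 0.002, -0.96]]
force: [0.8, -0.2, -2.0]
opening: 0.228
grasp_force: 30.0
```

```bash
python3 pm.py -13.3 88
python3 - <<'E'
from kin import *
for z in (.06,.02,.001): rows([pp(pan(.07,0,z),0,88,sag=-13.3)])
E
```

```text
2255 [-0.0406 -0.0001 -0.0029]
pan tilt est (lip down deg) 2.6757182534098547 sag est -10.974412819268107 yaw 87.19674537160432
[-0.283, -0.104, 0.407, 0.004, 0.005, -0.008]
[-0.377, -0.105, 0.727, 0.004, 0.005, -0.008]
[-0.422, -0.105, 0.879, 0.004, 0.005, -0.008]
```

Run:
```python
from kin import *
for z in (.06,.02,.003,.0): rows([pp(pan(.07,0,z),0,88,sag=-11)])
```

```text
[-0.277, -0.104, 0.407, 0.005, 0.031, -0.008]
[-0.371, -0.105, 0.727, 0.005, 0.031, -0.008]
[-0.411, -0.106, 0.863, 0.005, 0.031, -0.008]
[-0.418, -0.106, 0.887, 0.005, 0.031, -0.008]
```

Request:
drive_tool([
  [10,-0.14,-0.06,0.2,0,0.02,-0.01],
  [10,-0.28,-0.105,0.41,0.005,0.03,-0.01],
  [10,-0.33,-0.105,0.6,0.005,0.03,-0.01],
  [10,-0.37,-0.105,0.73,0.005,0.03,-0.01],
  [10,-0.39,-0.105,0.8,0.005,0.03,-0.01],
  [10,-0.4,-0.105,0.83,0.005,0.03,-0.01],
  [10,-0.41,-0.105,0.86,0.005,0.03,-0.01],
  [10,-0.41,-0.105,0.86,0.005,0.03,-0.01],
])

```text
time_s: 41.15
position: [0.438, -0.1271, 0.0251]
tcp_rot: [[0.031, 0.999, 0.01], [0.946, -0.032, 0.323], [0.323, -0.0, -0.946]]
force: [-0.0, 0.0, -2.4]
opening: 0.228
grasp_force: 30.0
```

```bash
python3 pm.py -11 88
python3 - <<'E'
from kin import *
s=read_state();print(s['position'],s['force'],s['moment'])
rows([pp(pan(.07,0,0),0,88,sag=-11)])
E
```

```text
1951 [-0.0047 -0.0003  0.001 ]
pan tilt est (lip down deg) 0.4207475666230479 sag est -10.73176449884272 yaw 88.15161699561408
[ 0.43792466 -0.12719019  0.02516662] [-0.78575498  0.25299956 -2.81891574] [-0.58232191  0.02027721  0.00219765]
[0.003, 0.005, 0.026, -0.001, 0.002, 0.002]
```

Request:
drive_tool([
  [10,0,0,0.02,0,0,0],
  [10,0,0,0.03,0,0,0],
  [10,0,0,0.03,0,0,0],
  [50,0,0,0.03,0,0,0],
  [50,0,0,0.03,0,0,0],
  [50,0,0,0.03,0,0,0],
  [50,0,0,0.03,0,0,0],
  [50,0,0,0.03,0,0,0],
])

```text
time_s: 42.0
position: [0.4374, -0.1257, 0.0211]
tcp_rot: [[0.031, 0.999, 0.009], [0.946, -0.033, 0.324], [0.324, -0.002, -0.946]]
force: [0.9, -0.6, -0.4]
opening: 0.547
grasp_force: 0.0
```

Request:
drive_tool([
  [60,0,0,0,0,0,0],
  [60,0,0,0,0,0,0],
  [60,0,0,-0.2,0,0,0],
  [60,0,0,-0.5,0,0,0],
  [60,0,0,-1,0,0,0],
  [60,0,0,-1,0,0,0],
  [60,0,0,-1,0,0,0],
])

```text
time_s: 42.7
position: [0.4374, -0.1662, 0.1362]
tcp_rot: [[0.031, 0.999, 0.013], [0.947, -0.033, 0.32], [0.321, 0.002, -0.947]]
force: [0.3, 0.3, -0.3]
opening: 0.69
grasp_force: 0.0
```

Request:
drive_tool([
  [60,-0.7,0,-0.7,0,0,0],
  [60,-0.7,0,-0.7,0,0,0],
  [60,-0.7,0,-0.7,0,0,0],
  [60,-0.7,0,-0.7,0,0,0],
  [60,-0.7,0,-0.7,0,0,0],
])

```text
time_s: 43.2
position: [0.4319, -0.2693, 0.1852]
tcp_rot: [[0.032, 0.999, 0.007], [0.944, -0.033, 0.328], [0.328, -0.004, -0.945]]
force: [0.4, 0.5, -0.4]
opening: 0.69
grasp_force: 0.0
```

```bash
python3 sw.py
python3 - <<'E'
from h import *
d=np.load('pics/top0.npz')
c=cap('top','end');W=cloud(c);q=W[220:335,280:425];q=q[(q[...,2]>.02)&(q[...,2]<.06)]-PO;px=q@PX;py=q@PY
k=px>-.066
print('pan y',np.percentile(py[k],[1,99]),'handle',np.percentile(px[abs(py)<.02],[0,1]),np.median(py[(px<-.09)]),'rear',np.median(px[(abs(py)>.02)&(abs(py)<.07)]))
f=(W-PO);fx=f@PX;fy=f@PY;m=(abs(fx)<.06)&(abs(fy)<.07);z=W[...,2][m];print('floor z',np.nanpercentile(z,[5,50,95]),np.linalg.lstsq(np.c_[fx[m],fy[m],np.ones(m.sum())],z,rcond=None)[0])
cv2.imwrite('pics/end2.png',np.hstack([c['color']]))
E
```

```text
bx,by,z 0.41414304317634043 -0.29587023907094867 0.1852436788474579 [ 0.4  0.5 -0.4]
top 0 22 0.6112
top 1 20 0.6268
top 2 18 0.6107
top 3 19 0.6106
top 4 22 0.6262
top 5 21 0.6263
scene 0 27 0.6133
scene 1 20 0.6294
scene 2 26 0.6126
scene 3 26 0.6123
scene 4 20 0.6293
scene 5 22 0.6273
pan y [-0.08562107  0.08451432] handle [-0.0757463  -0.07534241] nan rear -0.07096515241540516
floor z [0.00284114 0.00873487 0.8355866 ] [-4.80019338  4.46487685  0.1476002 ]
  return _methods._mean(a, axis=axis, dtype=dtype,
  ret = ret.dtype.type(ret / rcount)
```

View pics/end.png

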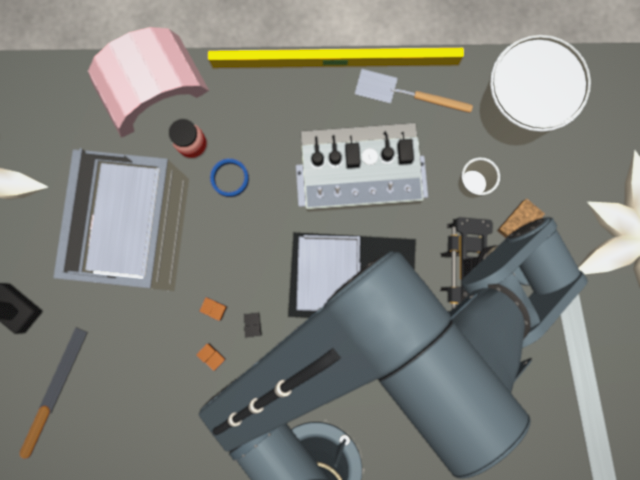

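The end picture shows the pan on its mat at (328,273), the flap shut at (123,220), the bystanders where they were, and no offcuts on the bench. One last flatness and stray-foam check before I hand in.

Run:
```python
from h import *
ok=True
for n in('top','scene'):
    c=cap(n);W=cloud(c);f=W-PO;fx=f@PX;fy=f@PY;m=(abs(fx)<.06)&(abs(fy)<.07)&(abs(W[...,2]-.008)<.02)
    a=np.linalg.lstsq(np.c_[fx[m],fy[m],np.ones(m.sum())],W[...,2][m],rcond=None)[0];print(n,m.sum(),np.round(a,4)); ok&=abs(a[0])<.05
    b=c['color'].astype(int);k=(b[...,2]-b[...,1]>18)&(b[...,2]>180)&(W[...,2]>.008)&(W[...,2]<.16)&(W[...,0]<.75);cc=cv2.connectedComponentsWithStats(k.astype(np.uint8))
    for i in range(1,cc[0]):
        if cc[2][i,4]>8: print('pink',cc[3][i],cc[2][i,4],np.round(np.median(W[cc[1]==i],0),3))
```

```text
top 2642 [ 0.     -0.0012  0.0075]
pink [192.95348837 144.1627907 ] 43 [0.729 0.271 0.085]
pink [521.73333333 207.06666667] 15 [ 0.59  -0.477  0.037]
pink [527.57575758 212.15151515] 33 [ 0.579 -0.489  0.036]
pink [518.3 214.2] 30 [ 0.574 -0.469  0.035]
pink [533.04166667 216.        ] 24 [ 0.569 -0.501  0.036]
pink [510.94736842 225.89473684] 38 [ 0.546 -0.449  0.036]
pink [211.95955882 308.48161765] 272 [0.362 0.237 0.023]
pink [205.34375   352.7421875] 128 [0.261 0.249 0.03 ]
pink [214.39160839 360.74825175] 143 [0.241 0.232 0.016]
scene 2082 [-0.0005  0.0009  0.0069]
```

The pan is flat. The hits are only the jar, the cork block and the brown look-alikes, so there is no stray foam.

```bash
python3 -c "
from rig import order
print(order.hand_in())"
```

```text
the job is handed in; nothing more can be done
None
```

The job is handed in with no verdict returned: sw1, sw4 and sw5 are off, the three offcuts were tipped into the bin (none left on the bench or in the pan), the flap is shut, and the dustpan lies flat on its mat.

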